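# Fit the return spring to a shaft unit

## Task

Get this shaft unit ready: draw every transit plate up out of the slotted block and put it in the grey bin, and turn the shaft between its centres until the spring hole in the square collar faces straight up. Then take the spring from its stand, put its hook down into the hole first, stretch it and drop the eye over the far post, so that it stays on there by itself, lying low on the pedestal, and swing the keeper fully shut over the post. Leave the other things on the bench where they are.

Things in the scene. Friction and masses are not known exactly. Their poses are not given: they have to be found in the camera images.
- unit: Fixed unit on the bench, origin under its 110 x 345 x 12 mm base plate, z up. Shaft along y, axis 80 mm up. Along y, mm: headstock 147 to 172 and tailstock -6 to -26 (50 wide, tops at 100), roller 34 to 134, square collar 1 to 27, slotted block -28 to -128 (70 wide, top at 70; slots across it at -44, -80, -116, 6 wide, floor 36 mm up), spring post at -142.
- shaft (a joint): Turn of the shaft about the unit's y axis, rad: 0 when the spring hole of the collar faces straight up, positive when the hole is tipped toward the unit's +x (the side away from the robot). Stiff (0.15 N m of friction): it stays where it is left. Stops at +-2.6.
- roller (a point): Middle of the plain round steel roller (44 mm diameter, 100 mm long) of the shaft, on the shaft's axis, 80 mm above the bench; here it can be gripped and turned.
- hole (a point): Centre of the mouth of the spring hole: a round 8 mm hole, 27 mm deep, in one face of the square collar (40 x 40 mm, 26 mm long) of the shaft, 20 mm from the shaft's axis. The point's z axis points out of the hole.
- post_top (a point): Centre of the top of the spring post: upright 8 mm steel pin, 10 mm proud of its grey pedestal (30 x 26 mm, top 106 mm above the bench), 156 mm from the hole along the unit's -y axis. Axes as the unit's. The eye passes over it with its centre above 119 mm and rests on the pedestal with its centre at 108 mm.
- keeper (a joint): Turn of the flat steel keeper (a swing bar 62 x 14 x 6 mm, underside 120 mm above the bench) about its upright pivot: 0 (a stop) when it is fully shut, pointing along the unit's -x and lying across above the spring post; grows anticlockwise seen from above as it opens, to 1.8. Light friction, stays where it is left.
- keeper_pivot (a point): Pivot axis of the keeper, 34 mm along the unit's +x and 8 mm along -y from the spring post, at the height of the bar's underside (120 mm); on a grey pillar 22 mm square.
- keeper_knob (a point): Middle of the keeper's upright black knob, 12 mm diameter, 24 mm high (126 to 150 mm above the bench), 48 mm from the pivot.
- hook_tip (a point): Tip of the spring's hook: a straight wire pin of 5 mm diameter pointing down (-z of the point) from the coil axis; the tip is 30 mm below the coil axis. The point's x axis runs along the spring from the hook to the eye. At the start the spring lies in its stand with the hook pointing down.
- eye (a point): Centre of the wire eye (loop lying flat, 13 mm clear inside, wire 4.4 mm) at the other end of the spring, on the coil axis, 130 mm from the hook when the spring is slack. x axis from hook to eye, z up when the hook points down.
- coil_grip (a point): Point on the coil's axis, 35 mm from the eye and moving with it: here the coil is 16 mm in diameter and can be gripped. The half of the coil at the eye (62 mm long, 16 mm diameter) moves with the eye, the other (13.6 mm diameter) with the hook; the spring does not bend sideways. 60 g.
- spring_eye (a joint): Stretch of the spring, m: 0 when slack, most 0.05. Pull: about 1.5 N at the start plus 120 N/m. It is stretched 26 mm with the hook in the hole and the eye on the post.
- stand: Black plastic spring stand (fixed), base 165 x 70 mm and 8 mm thick, with two saddles that hold the spring level, its axis 45 mm above the bench; origin on the bench under coil_grip; x axis along the spring from hook to eye. The saddles (14 mm long, 30 mm wide) lie at x = -68 and +35 mm.
- bin: Grey plastic open bin, loose, 350 g, 190 x 140 mm, 60 mm high, walls and floor about 4 mm; origin at the centre of its underside, x along its long side.
- screwdriver: A screwdriver, 190 mm, lying on the bench; bystander.
- jar: A small jar, 56 mm diameter, 80 mm high; bystander.
- collar: A loose steel ring, 40 mm diameter, 14 mm high; bystander.
- block: A dark steel block 60 x 40 x 30 mm; bystander.
- plate1_c (a point): Centre (half-way up) of a thin aluminium transit plate, 50 mm wide (x), 4 mm thick (y), 96 mm high (z), with a 9 mm thick rim along the top 12 mm; 60 g. Its z axis points toward the rim. At the start it stands in one of the unit's slots, its foot 36 mm and its top edge 132 mm above the bench. It may be absent.
- plate2_c (a point): Centre (half-way up) of a thin aluminium transit plate, 50 mm wide (x), 4 mm thick (y), 96 mm high (z), with a 9 mm thick rim along the top 12 mm; 60 g. Its z axis points toward the rim. At the start it stands in one of the unit's slots, its foot 36 mm and its top edge 132 mm above the bench. It may be absent.
- plate3_c (a point): Centre (half-way up) of a thin aluminium transit plate, 50 mm wide (x), 4 mm thick (y), 96 mm high (z), with a 9 mm thick rim along the top 12 mm; 60 g. Its z axis points toward the rim. At the start it stands in one of the unit's slots, its foot 36 mm and its top edge 132 mm above the bench. It may be absent.
- can: A grey can, 60 mm diameter, 110 mm high; bystander.

How it is judged:
By the outcome, as a careful person would: the job done as asked, in the order asked, and still so for the second after the job is handed in, with the robot touching nothing.
Of plate1, plate2, plate3 only 2 to 3 are there at a start; the rules pass over those that are not, and their reading is None.
At some moment in a run one of bin may be knocked a few centimetres aside while the robot is not near it.
Once in a run the grip may slacken for a moment while it holds something.
It also fails if it takes over 210 s, if anything falls off the work surface, if the arm or the gripper's body presses on something with over 40 N, if the wrist force passes 120 N, or if a joint passes its speed limit or range.

## Robot

A 7-joint arm with a two-finger parallel gripper is mounted at the origin on the work surface. World frame = base frame: x ahead of the robot, y to its left, z up, the work surface at z = 0. Lengths are in m, angles in rad, forces in N, time in s.
With the tool pointing down it reaches from about 0.425 to 1.025 m from the base axis. Payload 9.4 kg.
Tool frame: the origin (TCP) lies midway between the tips of the shut fingers; the grasp point (between the pads) lies 19 mm behind it (tcp_to_grasp is the distance from the TCP to the grasp point, in m); z points along the fingers, x is the direction in which the jaws open and shut, and the axes are right-handed (so a half turn about z gives the same grasp; the last joint's range is limited). The gripper opens to 85 mm and grips with 20 to 120 N. Pads are 22 mm wide; open, the fingers measure 114 mm over their backs; the gripper's body (76 mm by 85 mm) begins 54 mm behind the grasp point. The pads swing forward as they close: fully open they stand 13 mm farther back than shut.
Start: joints at [1.112, 0.599, -0.003, 1.599, 0.002, 0.943, -0.08], TCP at [0.27, -0.673, 0.231] pointing down, gripper open.
Joint ranges: [-2.57, 2.57], [-0.35, 1.97], [-1.29, 1.29], [0.11, 2.56], [-1.05, 4.19], [0.11, 1.86], [-2.63, 2.63]. Speed limits (rad/s): [2.22, 2.22, 3.01, 3.01, 3.14, 3.14, 3.14].

## Interface

Orientations are given as a unit quaternion [x, y, z, w].
In Python, from rig import * gives the robot as it stands.
- The arm moves only by the tool carry_out, never from a script. Its argument "series" is one flat list of numbers, 7 for each row, row after row: the shift along the world's x, y, z in m, then the turn, a rotation vector about the world's x, y, z in rad, then the closure, from 0 (fully open) to 1 (shut). A call has 1 to 8 rows; each row shifts and turns the commanded pose from where the row before left it; what a row does not reach is not made up. A row lasts 1/12 s, in which the tool goes at most 41.7 mm and 7.16 degrees, less where a joint would pass 70% of its speed; a pose out of reach is approached as far as the arm can. A call is refused whole if a number of a shift passes 0.0417 or a number of a turn 0.125, either way. A call with a gripper value outside its range is refused whole. The fingers move at their own pace and stop on an object; the grip force is fixed at half the most. Time passes only in rows, so rows that do not move let the fingers close. It gives the time, the measured TCP pose, the force and the opening at its end, in the units of the state.
- observe(): the state, without advancing time (a new reading comes with each control period).
- capture(name): name is "scene" or "top"; returns a dict with "image" (400x640x3 uint8, blue, green, red), "z_map" (400x640 float32, m along the optical axis (not along the pixel's ray), 0 where there is no reading), "vfov" (degrees; the focal length in pixels is half the picture's height over the tangent of half this angle, whatever the lens; pixels are square), "cx", "cy" (the principal point, pixels), "R" (3x3) and "t" (3): a world point X has camera coordinates R X + t. Camera axes: x right, y down, z forward; pixel columns grow to the right and rows downward; lengths in m; the calibration is good to about 2 mm. A picture is of the moment at which its call begins.
- job_done(): hands the job in, once; it reports no verdict.
The state is a dict: "time_s": time; "qpos": joint angles; "qd": joint speeds; "tau": joint torques, N m; "position": TCP position; "eef_rot": TCP orientation; "contact_force": force on the tool from outside, world axes, zero at the start; "ft_torque": the same for the moment, N m; "width": opening from 0.0 (shut) to 1.0 (fully open).
Only numpy, scipy, OpenCV 4.12 (cv2) and the standard library are available. Lean on these libraries where they do the work, as an engineer would, in place of code of your own. Each camera call takes 0.05 s, during which the arm holds its last target. There are 200 camera calls.

## Working session

There is one attempt and no reset: what is moved stays moved. The work goes in short steps, Python scripts to look and compute and a tool call to move; the robot and the scene stay as the last step left them, time stands still between calls to the robot, and variables do not carry over. Pictures are saved under pics/ and viewed, about 12 in all and at most 16, crops included, and the job is handed in when it is done.

Besides the shell and the picture viewer there is one more tool, called after ">>>" as name(argument=value, ...) on one line, values as JSON. carry_out: Moves the arm, as the interface text tells. Its arguments: {"type":"object","properties":{"series":{"type":"array"}},"required":["series"]}

```bash
ls; mkdir -p pics; cat > h.py <<'E'
from rig import *
import numpy as np, cv2
def cap(n):
    c=capture(n); c['f']=200/np.tan(np.radians(c['vfov'])/2); return c
def cloud(c):
    z=c['z_map']; v,u=np.mgrid[0:400,0:640]
    P=np.stack([(u-c['cx'])/c['f']*z,(v-c['cy'])/c['f']*z,z],-1)
    W=(P-c['t'])@c['R']; W[z==0]=np.nan; return W
def proj(c,X):
    p=c['R']@np.array(X)+c['t']; return c['f']*p[:2]/p[2]+[c['cx'],c['cy']]
def ray(c,u,v,h):
    d=c['R'].T@np.array([(u-c['cx'])/c['f'],(v-c['cy'])/c['f'],1]); o=-c['R'].T@c['t']
    return o+d*(h-o[2])/d[2]
E
python3 - <<'E'
from h import *
s=observe(); print({k:np.round(v,3) for k,v in s.items()})
for n in ['scene','top']:
    c=cap(n); cv2.imwrite(f'pics/{n}0.png',c['image']); print(n,c['f'],c['cx'],c['cy'],c['R'].round(3).tolist(),c['t'].round(3), (-c['R'].T@c['t']).round(3))
    np.savez(f'{n}0.npz',W=cloud(c))
E
```

```text
pics
{'time_s': np.float64(0.0), 'qpos': array([ 1.112,  0.6  , -0.003,  1.6  ,  0.002,  0.943, -0.08 ]), 'qd': array([-0.   ,  0.   , -0.002,  0.001, -0.001, -0.001, -0.001]), 'tau': array([-3.0000e-03, -7.7648e+01,  1.5640e+00, -2.5802e+01,  1.2000e-02,
        9.0000e-03, -0.0000e+00]), 'position': array([ 0.27 , -0.672,  0.23 ]), 'eef_rot': array([ 0.828, -0.56 , -0.001, -0.   ]), 'contact_force': array([-0.142, -0.005,  0.096]), 'ft_torque': array([-0.012,  0.013,  0.001]), 'width': np.float64(0.999)}
scene 437.6176192150611 323.7238123047101 206.3486495250455 [[-0.549, 0.836, -0.015], [0.714, 0.46, -0.528], [-0.434, -0.3, -0.849]] [ 0.31  -0.326  1.501] [1.055 0.342 1.107]
top 371.81713785002563 316.97223182440354 199.03843395113262 [[0.024, -0.999, 0.021], [-0.981, -0.028, -0.193], [0.194, -0.016, -0.981]] [-0.036  0.562  1.136] [ 0.332 -0.003  1.224]
```

View pics/scene0.png

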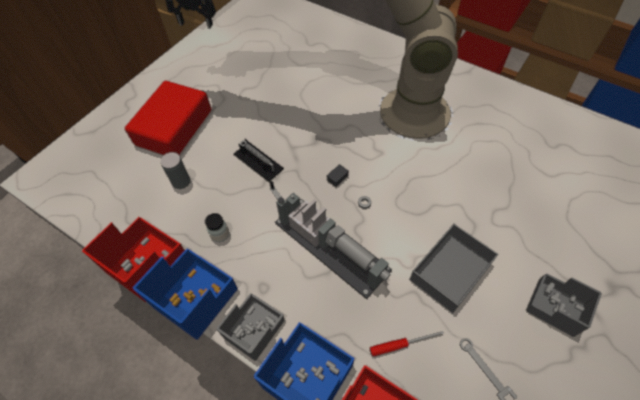

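View pics/top0.png

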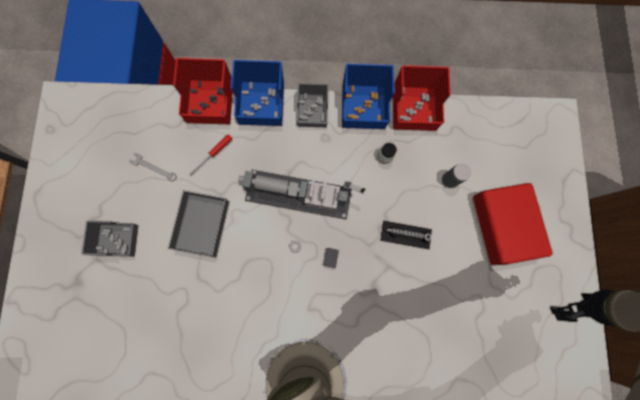

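The scene view shows the unit at about (335,245), the stand at (258,160) and the bin at (453,268). In the top view the unit is at (297,193), the stand at (407,235) and the bin at (199,224). Next I'll zoom in on these.

```bash
python3 - <<'E'
from h import *
t=cv2.imread('pics/top0.png'); s=cv2.imread('pics/scene0.png')
def cr(i,u0,v0,w,h): return cv2.resize(i[v0:v0+h,u0:u0+w],(400,300),interpolation=cv2.INTER_CUBIC)
a=np.hstack([cr(t,235,155,140,105),cr(s,265,180,140,105)+0])
b=np.hstack([cr(t,370,210,72,54),cr(s,225,130,72,54)])
o=np.vstack([a,b]); o=cv2.convertScaleAbs(o,alpha=1.5,beta=10)
cv2.imwrite('pics/z0.png',o)
E
```

```text
(no output)
```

View pics/z0.png

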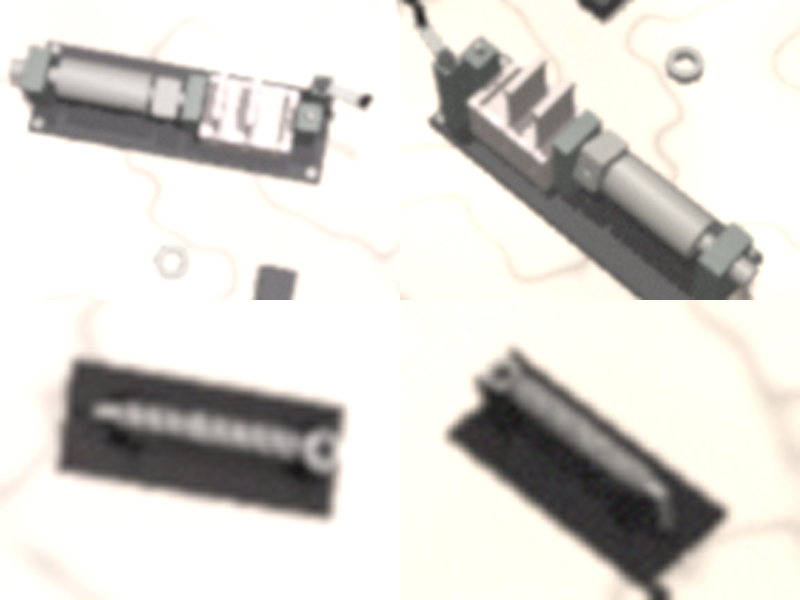

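The block holds two plates, in the -44 and -80 slots, and the -116 slot is empty. The spring hole shows on the +x side of the collar at crop (587,172), which is scene (330,240). The keeper is open, with its bar and knob at top crop (365,98).

```bash
python3 - <<'E'
from h import *
D={n:np.load(f'{n}0.npz')['W'] for n in('top','scene')}
W=np.vstack([D['top'][150:270,60:450].reshape(-1,3),D['scene'][120:320,180:520].reshape(-1,3)])
W=W[~np.isnan(W).any(1)]
for n in D:
    g=D[n].reshape(-1,3); g=g[(abs(g[:,2])<.006)]; print(n,'table z',len(g),g[:,2].mean(),g[:,2].std())
# components by top-down rasterisation at 2 mm
hi=W[(W[:,2]>.006)&(W[:,2]<.2)]
x0,y0=.3,-.6
im=np.zeros((300,600),np.uint8)
ij=((hi[:,:2]-[x0,y0])/.002).astype(int); ok=((ij>=0)&(ij<[300,600])).all(1)
im[ij[ok][:,0],ij[ok][:,1]]=255
im=cv2.morphologyEx(im,cv2.MORPH_CLOSE,np.ones((3,3)))
n,l,st,ce=cv2.connectedComponentsWithStats(im)
for k in range(1,n):
    if st[k,4]<60: continue
    m=hi[ok][l[ij[ok][:,0],ij[ok][:,1]]==k]
    r=cv2.minAreaRect(m[:,:2].astype(np.float32)); print(k,st[k,4],np.round(r[0],4),np.round(r[1],4),round(r[2],2),'zmax',np.percentile(m[:,2],98).round(3))
E
```

```text
top table z 148804 0.0008844277315076988 0.002378450056004633
scene table z 146166 -0.00016936427188940075 0.0024050531906593445
25 662 [ 0.3831 -0.0688] [0.046  0.0682] 80.67 zmax 0.035
65 4399 [0.4755 0.3531] [0.1564 0.2061] 76.81 zmax 0.063
67 577 [0.4217 0.5772] [0.1082 0.045 ] 1.59 zmax 0.048
99 265 [0.4131 0.0464] [0.0379 0.0429] 84.14 zmax 0.019
128 2739 [ 0.4641 -0.3166] [0.1656 0.0775] 81.32 zmax 0.054
154 271 [ 0.5008 -0.5643] [0.1476 0.0175] 8.39 zmax 0.087
269 9886 [0.5877 0.034 ] [0.3963 0.121 ] 81.83 zmax 0.132
407 612 [0.6615 0.5329] [0.1608 0.0403] 62.34 zmax 0.014
410 117 [ 0.6468 -0.4496] [0.0559 0.0203] 15.82 zmax 0.098
447 232 [0.6927 0.3643] [0.0255 0.1319] 39.93 zmax 0.029
530 658 [ 0.7288 -0.247 ] [0.0595 0.0537] 1.84 zmax 0.083
609 598 [ 0.8443 -0.0093] [0.0614 0.124 ] 29.49 zmax 0.079
611 968 [ 0.8636 -0.177 ] [0.1578 0.0718] 89.66 zmax 0.09
620 135 [ 0.8898 -0.1867] [0.0534 0.0314] 74.13 zmax 0.024
```

```bash
cat >> h.py <<'E'
from scipy.ndimage import map_coordinates
def edge(c,A,B,half=.014,n=60):
    """A,B 3D ends of predicted edge; finds strongest brightness step across it on a profile; returns 3D pts on plane z"""
    g=cv2.cvtColor(c['image'],cv2.COLOR_BGR2GRAY).astype(float); A,B=np.array(A),np.array(B)
    d=(B-A)/np.linalg.norm(B-A); nrm=np.array([-d[1],d[0],0]); out=[]
    s=np.arange(-half,half+1e-9,.0005)
    for k in np.linspace(.06,.94,n):
        P=A+(B-A)*k; uv=np.array([proj(c,P+nrm*a) for a in s])
        p=map_coordinates(g,[uv[:,1],uv[:,0]],order=1)
        w=8; st=np.abs(p[w:]-p[:-w]); i=st.argmax()
        if st[i]>12:
            lo=max(0,i-4);hi=i+5; a=(st[lo:hi]*(s[lo:hi]+w*.00025)).sum()/st[lo:hi].sum(); out.append(P+nrm*a)
    return np.array(out)
def line(P):
    vx,vy,x,y=cv2.fitLine(P[:,:2].astype(np.float32),cv2.DIST_HUBER,0,.001,.001).ravel(); return np.array([vx,vy]),np.array([x,y])
def Rz(a): return np.array([[np.cos(a),-np.sin(a)],[np.sin(a),np.cos(a)]])
E
python3 - <<'E'
from h import *
yaw=np.radians(-8.2); o=np.array([.585,.042])
# origin guess: cloud
W=np.vstack([np.load(f'{n}0.npz')['W'].reshape(-1,3) for n in('top','scene')]); W=W[~np.isnan(W).any(1)]
W=W[(abs(W[:,0]-.59)<.15)&(abs(W[:,1]-.03)<.26)]
L=(W[:,:2]-o)@Rz(yaw)
m=(abs(W[:,2]-.012)<.006)&(abs(L[:,0])<.075)&(abs(L[:,1])<.19)
print('base',np.percentile(L[m],[1,99],axis=0))
m=(W[:,2]>.104)&(L[:,1]<-.02); 
for lo,hi,z0,z1 in [(.14,.18,.094,.106),(-.028,-.004,.094,.106),(-.165,-.132,.101,.112),(-.2,-.13,.115,.16),(-.14,-.03,.110,.14),(.04,.13,.095,.106)]:
    m=(L[:,1]>lo)&(L[:,1]<hi)&(W[:,2]>z0)&(W[:,2]<z1); print(lo,hi,m.sum(),np.percentile(L[m],[3,50,97],axis=0).round(4).tolist(),np.median(W[m,2]).round(4))
E
```

```text
base [[-0.05402418 -0.16926232]
 [ 0.05985692  0.16981743]]
0.14 0.18 332 [[-0.0189, 0.147], [0.0059, 0.1587], [0.0301, 0.1705]] 0.1001
-0.028 -0.004 237 [[-0.021, -0.0254], [0.0035, -0.0158], [0.0277, -0.0066]] 0.1
-0.165 -0.132 169 [[-0.0136, -0.1546], [0.0059, -0.1427], [0.0462, -0.1327]] 0.1058
-0.2 -0.13 290 [[0.0045, -0.1985], [0.0285, -0.1657], [0.0444, -0.1404]] 0.1262
-0.14 -0.03 310 [[-0.0225, -0.0859], [0.0028, -0.0759], [0.0283, -0.0406]] 0.1311
0.04 0.13 671 [[-0.0121, 0.0427], [0.0049, 0.0864], [0.0195, 0.1274]] 0.1002
```

```bash
cat > fit.py <<'E'
from h import *
def fitunit(cs,o,yaw):
    for it in range(2):
        R=Rz(yaw); g=lambda x,y,z: np.r_[o+R@[x,y],z]; res={}
        for n,c in cs.items():
            nx,px=(0,.012) if n=='top' else (.012,0)   # visible edge height on -x and +x sides
            ny,py=(.012,.012) if n=='top' else (.012,0)
            E={'-x':((-.055,.17),(-.055,-.17),nx),'+x':((.055,-.17),(.055,.17),px),'+y':((.053,.1725),(-.053,.1725),py),'-y':((-.053,-.1725),(.053,-.1725),ny)}
            for k,(a,b,z) in E.items():
                P=edge(c,g(*a,z),g(*b,z))
                if len(P)<15: print(n,k,'few',len(P)); continue
                d,p=line(P); L=(p-o)@R; dl=d@R; ang=np.arctan2(-dl[0],dl[1])if k[1]=='x' else np.arctan2(dl[1],dl[0])
                ang=(ang+np.pi/2)%np.pi-np.pi/2
                # position at edge middle
                if k[1]=='x': v=L[0]-dl[0]/dl[1]*L[1]
                else: v=L[1]-dl[1]/dl[0]*L[0]
                res[n,k]=(v,ang); print(n,k,len(P),'pos %.4f ang %.4f'%(v,ang))
        ang=np.mean([res[q][1] for q in res if q[1][1]=='x'])
        dx=np.mean([res[q][0]-(.055 if q[1][0]=='+' else -.055) for q in res if q[1][1]=='x'])
        dy=np.mean([res[q][0]-(.1725 if q[1][0]=='+' else -.1725) for q in res if q[1][1]=='y'])
        o=o+R@[dx,dy]; yaw=yaw+ang; print('->',o.round(4),np.degrees(yaw).round(3))
    return o,yaw
if __name__=='__main__':
    cs={n:cap(n) for n in('top','scene')}
    o,yaw=fitunit(cs,np.array([.5895,.0415]),np.radians(-8.6)); np.savez('unit.npz',o=o,yaw=yaw)
E
python3 fit.py
```

```text
top -x 60 pos -0.0551 ang -0.0079
top +x 57 pos 0.0532 ang 0.0012Traceback (most recent call last):
  File "fit.py", line 25, in <module>
    o,yaw=fitunit(cs,np.array([.5895,.0415]),np.radians(-8.6)); np.savez('unit.npz',o=o,yaw=yaw)
          ~~~~~~~^^^^^^^^^^^^^^^^^^^^^^^^^^^^^^^^^^^^^^^^^^^^^
  File "fit.py", line 10, in fitunit
    P=edge(c,g(*a,z),g(*b,z))
  File "h.py", line 25, in edge
    lo=max(0,i-4);hi=i+5; a=(st[lo:hi]*(s[lo:hi]+w*.00025)).sum()/st[lo:hi].sum(); out.append(P+nrm*a)
                             ~~~~~~~~~^^~~~~~~~~~~~~~~~~~~
ValueError: operands could not be broadcast together with shapes (5,) (9,)
```

```bash
sed -i 's/hi=i+5;/hi=min(i+5,len(st));/' h.py; python3 fit.py
```

```text
top -x 60 pos -0.0550 ang -0.0074
top +x 57 pos 0.0533 ang 0.0013
top +y 58 pos 0.1677 ang -0.1155
top -y 60 pos -0.1725 ang 0.0005
scene -x 54 pos -0.0563 ang -0.0136
scene +x 60 pos 0.0530 ang -0.0063
scene +y 60 pos 0.1726 ang -0.0755
scene -y 57 pos -0.1686 ang -0.1219
-> [0.5882 0.0415] -8.973
top -x 60 pos -0.0536 ang -0.0006
top +x 57 pos 0.0547 ang 0.0058
top +y 58 pos 0.1676 ang -0.0758
top -y 60 pos -0.1721 ang 0.0133
scene -x 54 pos -0.0550 ang -0.0069
scene +x 60 pos 0.0542 ang 0.0009
scene +y 60 pos 0.1725 ang -0.0775
scene -y 56 pos -0.1676 ang -0.1210
-> [0.5883 0.0416] -8.984
```

```bash
cat > m2.py <<'E'
from h import *
U=np.load('unit.npz'); o,yaw=U['o'],float(U['yaw']); R=Rz(yaw)
cs={n:cap(n) for n in('top','scene')}
if __name__=='__main__':
    c=cs['scene']; g=cv2.cvtColor(c['image'],cv2.COLOR_BGR2GRAY)
    print(g[234:247,323:338])
    # hole: ray with plane y_unit=14mm
    O=-c['R'].T@c['t']
    for u,v in [(330.4,240.2)]:
        d=c['R'].T@np.array([(u-c['cx'])/c['f'],(v-c['cy'])/c['f'],1]); ol=np.r_[(O[:2]-o)@R,O[2]]; dl=np.r_[d[:2]@R,d[2]]
        P=ol+dl*(.014-ol[1])/dl[1]; print('hole local',P.round(4),'r',np.hypot(P[0],P[2]-.08),'ang',np.arctan2(P[0],P[2]-.08))
    for n,e,h in [('top',(428.1,237),(388,229.8)),('scene',(243.4,143.5),(271.8,163.7))]:
        print(n,'eye',ray(cs[n],*e,.045).round(4),'hook',ray(cs[n],*h,.045).round(4))
    W=np.vstack([cloud(cs[n]).reshape(-1,3) for n in cs]); W=W[~np.isnan(W).any(1)]
    L=np.c_[(W[:,:2]-o)@R,W[:,2]]
    m=(abs(L[:,0]-.04)<.08)&(L[:,1]<-.13)&(L[:,1]>-.26)
    k=L[m&(L[:,2]>.135)]; print('knob',len(k),np.median(k,0).round(4),k.max(0).round(3),k.min(0).round(3))
    b=L[m&(L[:,2]>.118)&(L[:,2]<.132)]; print('bar',len(b),cv2.minAreaRect(b[:,:2].astype(np.float32)))
    m=(abs(L[:,0])<.05)&(L[:,1]>-.135)&(L[:,1]<-.03)&(L[:,2]>.1); print('plates y hist',np.histogram(L[m,1],np.arange(-.13,-.03,.005)))
    S=W[(abs(W[:,0]-.464)<.06)&(abs(W[:,1]+.3166)<.1)&(W[:,2]>.041)]; print('spring',len(S),cv2.minAreaRect(S[:,:2].astype(np.float32)),line(S),S[:,2].max())
    C=W[(W[:,0]>.3)&(W[:,2]>.1)&(W[:,2]<.115)&(W[:,0]<.8)&(W[:,1]<-.3)&(W[:,1]>-.55)]; print('can',len(C),np.median(C,0))
    for n in cs:
        B=cloud(cs[n]).reshape(-1,3); B=B[(abs(B[:,0]-.475)<.14)&(abs(B[:,1]-.353)<.14)&(B[:,2]>.05)&(B[:,2]<.075)]
        print('bin rim',n,cv2.minAreaRect(B[:,:2].astype(np.float32)))
E
python3 m2.py
```

```text
[[ 62  54  50  51  63  76  84  91 104 115 121 123 125 125 125]
 [ 51  48  47  53  68  78  82  84  90 101 111 120 123 123 116]
 [ 50  49  48  56  72  82  82  83  83  89  97 111 118 115  99]
 [ 51  50  50  63  75  81  81  81  81  82  85  95 101  93  79]
 [ 50  48  53  69  79  80  80  79  80  81  83  83  79  71  70]
 [ 52  50  57  71  80  85  88  89  82  81  82  78  70  63  74]
 [ 51  53  63  75  79  84  93 101  92  84  81  77  69  65  83]
 [ 50  52  63  74  80  82  88  97  92  85  82  74  65  69  88]
 [ 52  51  54  65  75  77  83  86  84  82  80  70  65  75  94]
 [ 49  49  49  55  63  72  78  80  82  80  79  67  65  78  94]
 [ 48  49  49  50  50  61  69  76  79  80  74  65  63  75  89]
 [ 50  47  47  47  43  47  54  68  76  75  68  58  58  70  82]
 [ 50  49  47  44  42  39  40  50  61  66  59  50  48  60  72]]
hole local [0.0197 0.014  0.0843] r 0.020137645177464917 ang 1.3547385992478485
top eye [ 0.4516 -0.3788  0.045 ] hook [ 0.4713 -0.2507  0.045 ]
scene eye [ 0.4542 -0.3742  0.045 ] hook [ 0.4697 -0.2508  0.045 ]
knob 43 [ 0.0207 -0.1961  0.1482] [ 0.028 -0.19   0.154] [ 0.014 -0.
[... 257 characters left out ...]
ray([-0.13 , -0.125, -0.12 , -0.115, -0.11 , -0.105, -0.1  , -0.095,
       -0.09 , -0.085, -0.08 , -0.075, -0.07 , -0.065, -0.06 , -0.055,
       -0.05 , -0.045, -0.04 , -0.035]))
spring 418 ((0.46245086193084717, -0.31629496812820435), (0.143527552485466, 0.03326879069209099), 80.9734115600586) (array([0.15247324, 0.9883076 ], dtype=float32), array([ 0.46129537, -0.32160357], dtype=float32)) 0.05879462259097909
can 517 [ 0.6524124  -0.46978869  0.10921537]
bin rim top ((0.49073851108551025, 0.3270794749259949), (0.19080005586147308, 0.23084932565689087), 80.63928985595703)
bin rim scene ((0.5025361180305481, 0.33254820108413696), (0.17160405218601227, 0.2510119378566742), 80.5717544555664)
```

```bash
cat > goal.py <<'E'
from h import *
U=np.load('unit.npz'); o,yaw=U['o'],float(U['yaw']); R=Rz(yaw)
from scipy.spatial.transform import Rotation as Ro
def w(x,y,z): return np.r_[o+R@[x,y],z]
def loc(p): return np.r_[(np.array(p)[:2]-o)@R,p[2]]
def show():
    s=observe(); M=Ro.from_quat(s['eef_rot']).as_matrix()
    print('t %.2f pos'%s['time_s'],s['position'].round(4),'loc',loc(s['position']).round(4),'jaw ang %.2f'%np.degrees(np.arctan2(M[1,0],M[0,0])),'zax',M[:,2].round(3),'F',s['contact_force'].round(1),'w %.3f'%s['width'],'q',s['qpos'].round(2)); return s
def binpose(c):
    W=cloud(c).reshape(-1,3); W=W[~np.isnan(W).any(1)]
    B=W[(abs(W[:,0]-.475)<.17)&(W[:,1]>.22)&(W[:,1]<.5)&(W[:,2]>.05)&(W[:,2]<.068)]
    im=np.zeros((170,140),np.uint8); ij=((B[:,:2]-[.305,.22])/.002).astype(int); ij=np.clip(ij,0,[169,139]); im[ij[:,0],ij[:,1]]=255
    im=cv2.dilate(im,np.ones((5,5))); n,l,st,ce=cv2.connectedComponentsWithStats(im); k=1+st[1:,4].argmax()
    P=B[l[ij[:,0],ij[:,1]]==k]; r=cv2.minAreaRect(P[:,:2].astype(np.float32)); return np.round(r[0],4),np.round(r[1],4),r[2]
E
python3 - <<'E'
from goal import *
s=show()
for y in(-.08,-.044): print(w(0,y,.107).round(4), (w(0,y,.107)-s['position']).round(4))
for n in('top','scene'): print(binpose(cap(n)))
E
```

```text
t 0.40 pos [ 0.2701 -0.6727  0.2311] loc [-0.2028 -0.7553  0.2311] jaw ang -68.13 zax [-0.  0. -1.] F [-1.4 -0.4  0.2] w 1.003 q [ 1.11  0.6  -0.    1.6   0.    0.94 -0.08]
[ 0.5758 -0.0374  0.107 ] [ 0.3057  0.6353 -0.1241]
[ 0.5814 -0.0019  0.107 ] [ 0.3114  0.6709 -0.1241]
(array([0.4747, 0.3546]), array([0.1424, 0.1901]), 80.95458221435547)
(array([0.4769, 0.3523]), array([0.1404, 0.1932]), 80.91446685791016)
```

>>> carry_out(series=[0.0127,0.0265,-0.0013,0,0,-0.0224,0.72,0.0127,0.0265,-0.0013,0,0,-0.0224,0.72,0.0127,0.0265,-0.0013,0,0,-0.0224,0.72,0.0127,0.0265,-0.0013,0,0,-0.0224,0.72,0.0127,0.0265,-0.0013,0,0,-0.0224,0.72,0.0127,0.0265,-0.0013,0,0,-0.0224,0.72,0.0127,0.0265,-0.0013,0,0,-0.0224,0.72,0.0127,0.0265,-0.0013,0,0,-0.0224,0.72])

```text
time_s: 1.17
position: [0.3722, -0.4596, 0.221]
eef_rot: [0.775, -0.632, 0.0, 0.0]
contact_force: [1.4, -0.2, 0.2]
width: 0.281
```

>>> carry_out(series=[0.0127,0.0265,-0.0013,0,0,-0.0224,0.72,0.0127,0.0265,-0.0013,0,0,-0.0224,0.72,0.0127,0.0265,-0.0013,0,0,-0.0224,0.72,0.0127,0.0265,-0.0013,0,0,-0.0224,0.72,0.0127,0.0265,-0.0013,0,0,-0.0224,0.72,0.0127,0.0265,-0.0013,0,0,-0.0224,0.72,0.0127,0.0265,-0.0013,0,0,-0.0224,0.72,0.0127,0.0265,-0.0013,0,0,-0.0224,0.72])

```text
time_s: 1.83
position: [0.4739, -0.2475, 0.2107]
eef_rot: [0.715, -0.699, 0.0, -0.0]
contact_force: [0.3, 0.1, 0.0]
width: 0.28
```

>>> carry_out(series=[0.0127,0.0265,-0.0013,0,0,-0.0224,0.72,0.0127,0.0265,-0.0013,0,0,-0.0224,0.72,0.0127,0.0265,-0.0013,0,0,-0.0224,0.72,0.0127,0.0265,-0.0013,0,0,-0.0224,0.72,0.0127,0.0265,-0.0013,0,0,-0.0224,0.72,0.0127,0.0265,-0.0013,0,0,-0.0224,0.72,0.0127,0.0265,-0.0013,0,0,-0.0224,0.72,0.0127,0.0265,-0.0013,0,0,-0.0224,0.72])

```text
time_s: 2.5
position: [0.5756, -0.0354, 0.2002]
eef_rot: [-0.65, 0.76, -0.0, 0.0]
contact_force: [-0.3, -0.7, -0.1]
width: 0.278
```

```bash
python3 -c "
from goal import *
s=show(); print((w(0,-.08,.107)-s['position']).round(4))"
```

```text
t 2.50 pos [ 0.5756 -0.0354  0.2002] loc [-0.0006 -0.078   0.2002] jaw ang -98.98 zax [ 0.001  0.    -1.   ] F [-0.3 -0.7 -0.1] w 0.278 q [-0.12  0.46  0.11  1.98 -0.08  0.7  -1.68]
[ 0.0002 -0.0021 -0.0932]
```

>>> carry_out(series=[0.0002,-0.0021,-0.025,0,0,0,0.72,0,0,-0.025,0,0,0,0.72,0,0,-0.025,0,0,0,0.72,0,0,-0.0182,0,0,0,0.72,0,0,0,0,0,0,0.72,0,0,0,0,0,0,1,0,0,0,0,0,0,1,0,0,0,0,0,0,1])

```text
time_s: 3.17
position: [0.5758, -0.0391, 0.1082]
eef_rot: [-0.65, 0.76, -0.001, 0.001]
contact_force: [-0.1, -0.2, -1.1]
width: 0.089
```

>>> carry_out(series=[0,0,0,0,0,0,1,0,0,0,0,0,0,1,0,0,0,0,0,0,1,0,0,0,0,0,0,1])

```text
time_s: 3.5
position: [0.5754, -0.039, 0.1074]
eef_rot: [-0.65, 0.76, -0.0, 0.0]
contact_force: [0.8, -0.9, 0.2]
width: 0.089
```

```bash
python3 -c "
from goal import *
s=show()"
```

```text
t 3.50 pos [ 0.5754 -0.039   0.1074] loc [-0.0002 -0.0817  0.1074] jaw ang -98.93 zax [ 0.001 -0.    -1.   ] F [ 0.8 -0.9  0.2] w 0.089 q [-0.09  0.59  0.09  2.05 -0.1   0.5  -1.66]
```

>>> carry_out(series=[0,0,0.015,0,0,0,1,0,0,0.02,0,0,0,1,0,0,0.03,0,0,0,1,0,0,0.03,0,0,0,1,0,0,0.03,0,0,0,1,0,0,0,0,0,0,1])

```text
time_s: 4.0
position: [0.5776, -0.039, 0.2374]
eef_rot: [-0.65, 0.76, -0.002, 0.003]
contact_force: [0.8, -0.1, -0.8]
width: 0.088
```

>>> carry_out(series=[-0.0058,0.0244,0,0,0,0.0982,1,-0.0058,0.0244,0,0,0,0.0982,1,-0.0058,0.0244,0,0,0,0.0982,1,-0.0058,0.0244,0,0,0,0.0982,1,-0.0058,0.0244,0,0,0,0.0982,1,-0.0058,0.0244,0,0,0,0.0982,1,-0.0058,0.0244,0,0,0,0.0982,1,-0.0058,0.0244,0,0,0,0.0982,1])

```text
time_s: 4.67
position: [0.5281, 0.1575, 0.2317]
eef_rot: [0.892, -0.451, -0.0, -0.0]
contact_force: [0.4, 0.0, -1.0]
width: 0.09
```

>>> carry_out(series=[-0.0058,0.0244,0,0,0,0.0982,1,-0.0058,0.0244,0,0,0,0.0982,1,-0.0058,0.0244,0,0,0,0.0982,1,-0.0058,0.0244,0,0,0,0.0982,1,-0.0058,0.0244,0,0,0,0.0982,1,-0.0058,0.0244,0,0,0,0.0982,1,-0.0058,0.0244,0,0,0,0.0982,1,-0.0058,0.0244,0,0,0,0.0982,1])

```text
time_s: 5.33
position: [0.4816, 0.3527, 0.2316]
eef_rot: [0.997, -0.075, -0.0, 0.0]
contact_force: [0.2, 0.9, -1.4]
width: 0.092
```

>>> carry_out(series=[0,0,0,-0.0156,-0.0988,0,1,0,0,0,-0.0156,-0.0988,0,1,0,0,0,-0.0156,-0.0988,0,1,0,0,0,-0.0156,-0.0988,0,1,0,0,0,0,0,0,1,0,0,0,0,0,0,1])

```text
time_s: 5.83
position: [0.4798, 0.3534, 0.2314]
eef_rot: [0.978, -0.073, 0.196, 0.016]
contact_force: [-0.9, 1.2, 0.8]
width: 0.094
```

```bash
python3 -c "
from goal import *
s=show()
c=cap('top'); print(binpose(c)); cs=cap('scene');print(binpose(cs)); cv2.imwrite('pics/b1.png',cv2.resize(np.hstack([c['image'][150:290,120:320],cs['image'][150:290,380:580]]),(800,280)))"
```

```text
t 5.83 pos [0.4798 0.3534 0.2314] loc [-0.1558  0.291   0.2314] jaw ang -8.51 zax [ 0.381 -0.06  -0.923] F [-0.9  1.2  0.8] w 0.094 q [-0.89  0.38 -0.04  2.1   0.7   0.58 -1.66]
(array([0.4747, 0.3545]), array([0.141, 0.19 ]), 80.81395721435547)
(array([0.4762, 0.3524]), array([0.1402, 0.1932]), 80.8961181640625)
```

View pics/b1.png

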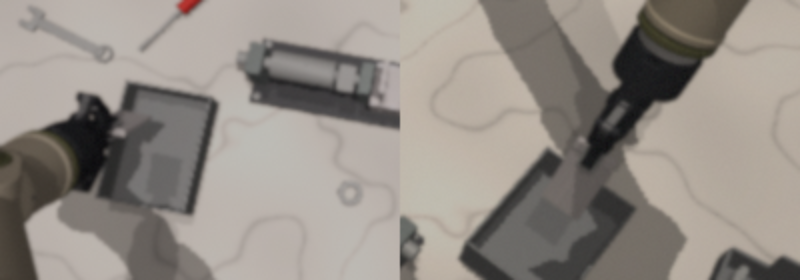

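The plate is held and tilted with its foot over the bin, near (150,120) in the left panel. I'll lower it and release.

>>> carry_out(series=[0.003,-0.001,-0.03,0,0,0,1,0,0,-0.03,0,0,0,1,0,0,-0.03,0,0,0,1,0,0,-0.03,0,0,0,1,0,0,-0.028,0,0,0,1,0,0,0,0,0,0,1,0,0,0,0,0,0,0.6,0,0,0,0,0,0,0.6])

```text
time_s: 6.6
position: [0.487, 0.3498, 0.0849]
eef_rot: [0.977, -0.077, 0.197, 0.016]
contact_force: [-1.1, 0.4, 0.1]
width: 0.362
```

>>> carry_out(series=[0,0,0,0,0,0,0.6,0,0,0,0,0,0,0.6,-0.0105,0.0017,0.0254,0,0,0,0.6,-0.0105,0.0017,0.0254,0,0,0,0.6,-0.0105,0.0017,0.0254,0,0,0,0.6,-0.0105,0.0017,0.0254,0,0,0,0.6,0,0,0.03,0,0,0,0.72,0,0,0.02,0,0,0,0.72])

```text
time_s: 7.27
position: [0.443, 0.3575, 0.2398]
eef_rot: [0.977, -0.076, 0.197, 0.014]
contact_force: [1.4, -0.4, 0.4]
width: 0.279
```

>>> carry_out(series=[0.01,-0.02,0,0.0156,0.0988,0,0.72,0.01,-0.02,0,0.0156,0.0988,0,0.72,0.01,-0.02,0,0.0156,0.0988,0,0.72,0.01,-0.02,0,0.0156,0.0988,0,0.72])

```text
time_s: 7.6
position: [0.4786, 0.2862, 0.2378]
eef_rot: [0.997, -0.076, 0.02, 0.002]
contact_force: [0.3, 0.4, -0.0]
width: 0.279
```

```bash
python3 -c "
from goal import *
s=show(); print((w(0,-.044,.107)-s['position']).round(4))
c=cap('top'); cs=cap('scene');print(binpose(cs)); cv2.imwrite('pics/b2.png',cv2.resize(np.hstack([c['image'][150:290,120:320],cs['image'][150:290,380:580]]),(800,280)))"
```

```text
t 7.60 pos [0.4786 0.2862 0.2378] loc [-0.1466  0.2244  0.2378] jaw ang -8.75 zax [ 0.04  -0.007 -0.999] F [ 0.3  0.4 -0. ] w 0.279 q [-0.45  0.39 -0.28  1.99  0.2   0.76 -1.01]
[ 0.1028 -0.288  -0.1308]
(array([0.4766, 0.3521]), array([0.1408, 0.1932]), 80.93772888183594)
```

View pics/b2.png

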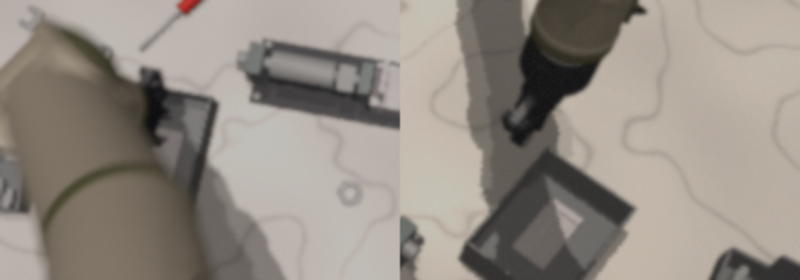

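The first plate lies flat in the bin, at (548,235) in the right panel. Next is plate two.

>>> carry_out(series=[0.0064,-0.018,-0.0019,0,0,-0.0984,0.72,0.0064,-0.018,-0.0019,0,0,-0.0984,0.72,0.0064,-0.018,-0.0019,0,0,-0.0984,0.72,0.0064,-0.018,-0.0019,0,0,-0.0984,0.72,0.0064,-0.018,-0.0019,0,0,-0.0984,0.72,0.0064,-0.018,-0.0019,0,0,-0.0984,0.72,0.0064,-0.018,-0.0019,0,0,-0.0984,0.72,0.0064,-0.018,-0.0019,0,0,-0.0984,0.72])

```text
time_s: 8.37
position: [0.5304, 0.1405, 0.221]
eef_rot: [0.889, -0.457, 0.019, 0.012]
contact_force: [-0.6, 0.1, -0.9]
width: 0.277
```

>>> carry_out(series=[0.0064,-0.018,-0.0019,0,0,-0.0984,0.72,0.0064,-0.018,-0.0019,0,0,-0.0984,0.72,0.0064,-0.018,-0.0019,0,0,-0.0984,0.72,0.0064,-0.018,-0.0019,0,0,-0.0984,0.72,0.0064,-0.018,-0.0019,0,0,-0.0984,0.72,0.0064,-0.018,-0.0019,0,0,-0.0984,0.72,0.0064,-0.018,-0.0019,0,0,-0.0984,0.72,0.0064,-0.018,-0.0019,0,0,-0.0984,0.72])

```text
time_s: 9.03
position: [0.5817, -0.0033, 0.2058]
eef_rot: [-0.646, 0.763, -0.012, -0.018]
contact_force: [1.5, 0.2, 0.3]
width: 0.282
```

>>> carry_out(series=[0,0,0,0,0,0,0.72,0,0,0,0,0,0,0.72,0,0,0,0,0,0,0.72])

```text
time_s: 9.28
position: [0.5813, -0.0018, 0.2052]
eef_rot: [-0.649, 0.76, -0.012, -0.018]
contact_force: [0.9, 0.2, -0.2]
width: 0.282
```

```bash
python3 -c "
from goal import *
s=show(); print((w(0,-.044,.107)-s['position']).round(4))"
```

```text
t 9.28 pos [ 0.5813 -0.0018  0.2052] loc [-1.000e-04 -4.400e-02  2.052e-01] jaw ang -99.03 zax [-0.012 -0.041 -0.999] F [ 0.9  0.2 -0.2] w 0.282 q [-0.24  0.47  0.18  1.96 -0.06  0.74 -1.76]
[ 0.0001 -0.     -0.0982]
```

>>> carry_out(series=[0,0,-0.02,0.041,-0.012,0,0.72,0,0,-0.025,0,0,0,0.72,0,0,-0.025,0,0,0,0.72,0,0,-0.0282,0,0,0,0.72,0,0,0,0,0,0,0.72,0,0,0,0,0,0,1,0,0,0,0,0,0,1,0,0,0,0,0,0,1])

```text
time_s: 9.95
position: [0.582, -0.0027, 0.1077]
eef_rot: [-0.649, 0.761, -0.0, -0.0]
contact_force: [-0.9, -1.3, -0.6]
width: 0.095
```

>>> carry_out(series=[0,0,0,0,0,0,1,0,0,0,0,0,0,1,0,0,0,0,0,0,1])

```text
time_s: 10.2
position: [0.5821, -0.0027, 0.107]
eef_rot: [-0.648, 0.761, -0.0, -0.0]
contact_force: [-0.1, -2.0, 0.7]
width: 0.092
```

```bash
python3 -c "
from goal import *
s=show()"
```

```text
t 10.20 pos [ 0.5821 -0.0027  0.107 ] loc [ 0.0008 -0.0447  0.107 ] jaw ang -99.15 zax [ 0.    -0.001 -1.   ] F [-0.1 -2.   0.7] w 0.092 q [-0.17  0.6   0.12  2.04 -0.13  0.51 -1.69]
```

>>> carry_out(series=[0,0,0.015,0,0,0,1,0,0,0.02,0,0,0,1,0,0,0.03,0,0,0,1,0,0,0.03,0,0,0,1,0,0,0.03,0,0,0,1,0,0,0,0,0,0,1])

```text
time_s: 10.7
position: [0.5844, -0.0024, 0.237]
eef_rot: [-0.648, 0.761, -0.002, 0.003]
contact_force: [0.9, 0.1, -0.8]
width: 0.094
```

>>> carry_out(series=[-0.0062,0.0221,0,0,0,0.0984,1,-0.0062,0.0221,0,0,0,0.0984,1,-0.0062,0.0221,0,0,0,0.0984,1,-0.0062,0.0221,0,0,0,0.0984,1,-0.0062,0.0221,0,0,0,0.0984,1,-0.0062,0.0221,0,0,0,0.0984,1,-0.0062,0.0221,0,0,0,0.0984,1,-0.0062,0.0221,0,0,0,0.0984,1])

```text
time_s: 11.37
position: [0.5315, 0.1756, 0.2312]
eef_rot: [0.892, -0.452, 0.0, 0.0]
contact_force: [0.7, 0.4, -1.0]
width: 0.09
```

>>> carry_out(series=[-0.0062,0.0221,0,0,0,0.0984,1,-0.0062,0.0221,0,0,0,0.0984,1,-0.0062,0.0221,0,0,0,0.0984,1,-0.0062,0.0221,0,0,0,0.0984,1,-0.0062,0.0221,0,0,0,0.0984,1,-0.0062,0.0221,0,0,0,0.0984,1,-0.0062,0.0221,0,0,0,0.0984,1,-0.0062,0.0221,0,0,0,0.0984,1])

```text
time_s: 12.03
position: [0.4817, 0.3524, 0.2312]
eef_rot: [0.997, -0.075, 0.001, 0.0]
contact_force: [0.6, 0.1, -0.4]
width: 0.094
```

>>> carry_out(series=[0,0,0,-0.0156,-0.0988,0,1,0,0,0,-0.0156,-0.0988,0,1,0,0,0,-0.0156,-0.0988,0,1,0,0,0,-0.0156,-0.0988,0,1,0,0,0,0,0,0,1,0,0,0,0,0,0,1,0,0,0,0,0,0,1])

```text
time_s: 12.62
position: [0.4824, 0.3513, 0.2312]
eef_rot: [0.977, -0.076, 0.196, 0.016]
contact_force: [0.5, 0.1, -0.6]
width: 0.095
```

```bash
python3 -c "
from goal import *
s=show()
c=cap('top'); print(binpose(c)); cs=cap('scene');print(binpose(cs))"
```

```text
t 12.62 pos [0.4824 0.3513 0.2312] loc [-0.153   0.2894  0.2312] jaw ang -8.90 zax [ 0.382 -0.062 -0.922] F [ 0.5  0.1 -0.6] w 0.095 q [-0.92  0.39  0.01  2.1   0.68  0.56 -1.63]
(array([0.4748, 0.3545]), array([0.142 , 0.1901]), 80.80729675292969)
(array([0.4768, 0.3522]), array([0.1404, 0.1938]), 80.88433837890625)
```

Same place, with the release 5 mm higher because the first plate is underneath.

>>> carry_out(series=[0,0,-0.03,0,0,0,1,0,0,-0.03,0,0,0,1,0,0,-0.03,0,0,0,1,0,0,-0.03,0,0,0,1,0,0,-0.023,0,0,0,1,0,0,0,0,0,0,1,0,0,0,0,0,0,0.6,0,0,0,0,0,0,0.6])

```text
time_s: 13.38
position: [0.4839, 0.3503, 0.089]
eef_rot: [0.977, -0.078, 0.198, 0.016]
contact_force: [-0.0, -0.3, 0.2]
width: 0.367
```

>>> carry_out(series=[0,0,0,0,0,0,0.6,0,0,0,0,0,0,0.6,-0.0105,0.0017,0.0254,0,0,0,0.6,-0.0105,0.0017,0.0254,0,0,0,0.6,-0.0105,0.0017,0.0254,0,0,0,0.6,-0.0105,0.0017,0.0254,0,0,0,0.6,0,0,0.03,0,0,0,0.6,0,0,0.02,0,0,0,0.3])

```text
time_s: 14.05
position: [0.4401, 0.3578, 0.2438]
eef_rot: [0.977, -0.077, 0.198, 0.014]
contact_force: [-0.1, 0.4, 0.2]
width: 0.526
```

>>> carry_out(series=[0.016,-0.022,0,0.0156,0.0988,0,0,0.016,-0.022,0,0.0156,0.0988,0,0,0.016,-0.022,0,0.0156,0.0988,0,0,0.016,-0.022,0,0.0156,0.0988,0,0,0.016,-0.022,0,0,0,0,0,0.016,-0.022,0,0,0,0,0,0.016,-0.022,0,0,0,0,0,0.016,-0.022,0,0,0,0,0])

```text
time_s: 14.72
position: [0.5599, 0.1921, 0.2403]
eef_rot: [0.996, -0.079, 0.03, 0.007]
contact_force: [-0.2, 1.1, 0.7]
width: 1.001
```

>>> carry_out(series=[0,0,0,0,0,0,0,0,0,0,0,0,0,0,0,0,0,0,0,0,0])

```text
time_s: 14.97
position: [0.5587, 0.1942, 0.2397]
eef_rot: [0.996, -0.079, 0.03, 0.007]
contact_force: [0.7, 0.3, 0.4]
width: 1.0
```

```bash
python3 -c "
from goal import *
s=show(); print((w(0,.084,.061)-s['position']).round(4))
c=cap('top'); cs=cap('scene');print(binpose(cs)); i=cs['image']; cv2.imwrite('pics/b3.png',np.hstack([cv2.resize(i[210:330,400:520],(400,400)),cv2.resize(i[180:300,270:390],(400,400))]))"
```

```text
t 14.97 pos [0.5587 0.1942 0.2397] loc [-0.0531  0.1461  0.2397] jaw ang -9.01 zax [ 0.059 -0.018 -0.998] F [0.7 0.3 0.4] w 1.000 q [-0.3   0.42 -0.21  1.93  0.19  0.77 -0.78]
[ 0.0427 -0.0697 -0.1787]
(array([0.4762, 0.3522]), array([0.1405, 0.1935]), 80.91365051269531)
```

View pics/b3.png

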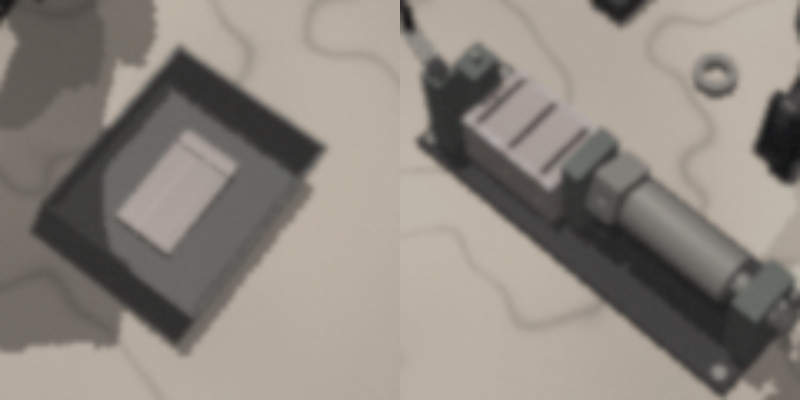

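Both plates lie in the bin at (178,190), and all three slots are empty. The spring hole is still on the +x face. Now the shaft.

>>> carry_out(series=[0.01,-0.0095,-0.0114,0.011,0.0693,0,0,0.01,-0.0095,-0.0114,0.011,0.0693,0,0,0.01,-0.0095,-0.0114,0.011,0.0693,0,0,0.01,-0.0095,-0.0114,0.011,0.0693,0,0,0.01,-0.0095,-0.0114,0.011,0.0693,0,0,0.01,-0.0095,-0.0114,0.011,0.0693,0,0,0.01,-0.0095,-0.0114,0.011,0.0693,0,0,0.01,-0.0095,-0.0114,0.011,0.0693,0,0])

```text
time_s: 15.73
position: [0.6393, 0.119, 0.1475]
eef_rot: [0.966, -0.074, -0.249, -0.015]
contact_force: [0.4, -0.7, -1.0]
width: 1.004
```

>>> carry_out(series=[0,0,0,0,0,0,0,0,0,0,0,0,0,0,0,0,0,0,0,0,0])

```text
time_s: 15.98
position: [0.6384, 0.1196, 0.1476]
eef_rot: [0.966, -0.074, -0.248, -0.015]
contact_force: [-0.1, 0.9, 0.6]
width: 1.003
```

```bash
cat >> goal.py <<'E'
def tilt():
    s=show(); M=Ro.from_quat(s['eef_rot']).as_matrix(); z=np.r_[M[:2,2]@R,M[2,2]]; print('tool z in unit',z.round(4),'phi %.4f'%np.arctan2(-z[0],-z[2])); return s,z
def collar(n=4):
    """angle of collar's upper face from cloud, top view"""
    Q=[]
    for _ in range(n):
        for v in('top','scene'):
            W=cloud(cap(v)).reshape(-1,3); W=W[~np.isnan(W).any(1)]; L=np.c_[(W[:,:2]-o)@R,W[:,2]]
            Q.append(L[(abs(L[:,0])<.035)&(L[:,1]>.006)&(L[:,1]<.022)&(L[:,2]>.085)])
    Q=np.vstack(Q); return Q
E
python3 -c "
from goal import *
s,z=tilt()
for ph in (.5,): print((w(-.022*np.sin(ph),.084,.08-.022*np.cos(ph))-s['position']).round(4))"
```

```text
t 15.98 pos [0.6384 0.1196 0.1476] loc [0.0374 0.0849 0.1476] jaw ang -8.86 zax [-0.476  0.065 -0.877] F [-0.1  0.9  0.6] w 1.003 q [-0.05  0.82 -0.27  1.48  0.    1.32 -0.43]
tool z in unit [-0.4804 -0.0098 -0.877 ] phi 0.5011
[-0.0475  0.0066 -0.0869]
```

>>> carry_out(series=[-0.0119,0.0017,-0.0217,0,0,0,0,-0.0119,0.0017,-0.0217,0,0,0,0,-0.0119,0.0016,-0.0217,0,0,0,0,-0.0118,0.0016,-0.0218,0,0,0,0,0,0,0,0,0,0,0,0,0,0,0,0,0,0])

```text
time_s: 16.48
position: [0.5909, 0.1259, 0.0619]
eef_rot: [0.966, -0.074, -0.248, -0.015]
contact_force: [0.5, -0.3, 0.1]
width: 0.998
```

>>> carry_out(series=[0,0,0,0,0,0,1,0,0,0,0,0,0,1,0,0,0,0,0,0,1,0,0,0,0,0,0,1,0,0,0,0,0,0,1,0,0,0,0,0,0,1])

```text
time_s: 16.98
position: [0.5914, 0.1249, 0.0624]
eef_rot: [0.966, -0.075, -0.248, -0.015]
contact_force: [-2.9, -0.5, 10.9]
width: 0.497
```

```bash
python3 -c "
from goal import *
s,z=tilt()"
```

```text
t 16.98 pos [0.5914 0.1249 0.0624] loc [-0.0099  0.0828  0.0624] jaw ang -8.98 zax [-0.477  0.066 -0.877] F [-2.9 -0.5 10.9] w 0.497 q [-0.05  0.87 -0.27  1.64  0.01  1.12 -0.44]
tool z in unit [-0.4811 -0.0094 -0.8766] phi 0.5020
```

>>> carry_out(series=[0.00196,-0.00031,-0.00095,-0.0156,-0.0988,0,1,0.00204,-0.00032,-0.00076,-0.0156,-0.0988,0,1,0.0021,-0.00033,-0.00054,-0.0156,-0.0988,0,1,0.00214,-0.00034,-0.00033,-0.0156,-0.0988,0,1,0.00217,-0.00034,-0.00011,-0.0156,-0.0988,0,1,0.00217,-0.00034,0.00011,-0.0156,-0.0988,0,1,0.00214,-0.00034,0.00033,-0.0156,-0.0988,0,1,0,0,0,0,0,0,1])

```text
time_s: 17.65
position: [0.6051, 0.1228, 0.0601]
eef_rot: [0.992, -0.079, 0.102, 0.013]
contact_force: [-6.4, -2.4, 16.7]
width: 0.493
```

>>> carry_out(series=[0,0,0,0,0,0,1,0,0,0,0,0,0,1])

```text
time_s: 17.82
position: [0.605, 0.1227, 0.0601]
eef_rot: [0.992, -0.079, 0.098, 0.013]
contact_force: [-12.8, 0.9, 22.1]
width: 0.492
```

```bash
python3 -c "
from goal import *
s,z=tilt()"
```

```text
t 17.82 pos [0.605  0.1227 0.0601] loc [0.0038 0.0827 0.0601] jaw ang -9.09 zax [ 0.193 -0.041 -0.98 ] F [-12.8   0.9  22.1] w 0.492 q [-0.4   0.67  0.08  2.12  0.29  0.2  -0.78]
tool z in unit [ 0.1974 -0.0103 -0.9803] phi -0.1987
```

>>> carry_out(series=[0,0,0,0,0,0,0,0,0,0,0,0,0,0,0,0,0,0,0,0,0,0,0,0,0,0,0,0,-0.0048,0.001,0.0245,0,0,0,0,-0.0048,0.001,0.0245,0,0,0,0,-0.0048,0.001,0.0245,0,0,0,0,-0.0048,0.001,0.0245,0,0,0,0])

```text
time_s: 18.48
position: [0.5868, 0.126, 0.157]
eef_rot: [0.992, -0.079, 0.098, 0.013]
contact_force: [0.6, 0.2, 1.0]
width: 1.004
```

>>> carry_out(series=[0.0067,-0.001,-0.0012,0.0137,0.0864,0,0,0.0067,-0.001,-0.0012,0.0137,0.0864,0,0,0.0067,-0.001,-0.0012,0.0137,0.0864,0,0,0.0067,-0.001,-0.0012,0.0137,0.0864,0,0,0.0067,-0.001,-0.0012,0.0137,0.0864,0,0,0.0067,-0.001,-0.0012,0.0137,0.0864,0,0,0.0067,-0.001,-0.0012,0.0137,0.0864,0,0,0.0067,-0.001,-0.0012,0.0137,0.0864,0,0])

```text
time_s: 19.15
position: [0.6415, 0.1175, 0.1469]
eef_rot: [0.965, -0.075, -0.249, -0.016]
contact_force: [1.1, 0.1, -0.2]
width: 0.999
```

>>> carry_out(series=[0,0,0,0,0,0,0,0,0,0,0,0,0,0])

```text
time_s: 19.32
position: [0.6411, 0.1173, 0.1445]
eef_rot: [0.966, -0.076, -0.248, -0.015]
contact_force: [-0.3, 0.1, 0.2]
width: 1.001
```

```bash
python3 -c "
from goal import *
s,z=tilt()
ph=.5; print((w(-.022*np.sin(ph),.084,.08-.022*np.cos(ph))-s['position']).round(4))
Q=collar(2)
for a in np.arange(-.022,.024,.004):
    m=abs(Q[:,0]-a)<.002; print(a.round(3),m.sum(),np.median(Q[m,2]).round(4))
"
```

```text
t 19.32 pos [0.6411 0.1173 0.1445] loc [0.0404 0.083  0.1445] jaw ang -9.11 zax [-0.477  0.066 -0.876] F [-0.3  0.1  0.2] w 1.001 q [-0.07  0.83 -0.22  1.48 -0.03  1.32 -0.4 ]
tool z in unit [-0.4815 -0.0092 -0.8764] phi 0.5024
[-0.0501  0.0089 -0.0838]
-0.022 142 0.6635
-0.018 150 0.6612
-0.014 124 0.6612
-0.01 142 0.6593
-0.006 142 0.6562
-0.002 131 0.6573
0.002 122 0.6572
0.006 119 0.6541
0.01 119 0.652
0.014 110 0.652
0.018 106 0.6489
0.022 107 0.6457
```

>>> carry_out(series=[-0.0125,0.0018,-0.021,0,0,0,0,-0.0125,0.0018,-0.021,0,0,0,0,-0.0125,0.0017,-0.021,0,0,0,0,-0.0126,0.0017,-0.0208,0,0,0,0,0,0,0,0,0,0,0,0,0,0,0,0,0,0])

```text
time_s: 20.02
position: [0.5899, 0.1255, 0.0636]
eef_rot: [0.966, -0.074, -0.248, -0.015]
contact_force: [0.6, 0.2, -0.4]
width: 1.001
```

>>> carry_out(series=[0,0,0,0,0,0,1,0,0,0,0,0,0,1,0,0,0,0,0,0,1,0,0,0,0,0,0,1,0,0,0,0,0,0,1,0,0,0,0,0,0,1])

```text
time_s: 20.52
position: [0.5923, 0.1251, 0.0639]
eef_rot: [0.966, -0.075, -0.246, -0.015]
contact_force: [4.8, -0.6, 5.1]
width: 0.497
```

>>> carry_out(series=[0.00196,-0.00031,-0.00095,-0.0156,-0.0988,0,1,0.00204,-0.00032,-0.00076,-0.0156,-0.0988,0,1,0.0021,-0.00033,-0.00054,-0.0156,-0.0988,0,1,0.00214,-0.00034,-0.00033,-0.0156,-0.0988,0,1,0.00217,-0.00034,-0.00011,-0.0156,-0.0988,0,1,0.00217,-0.00034,0.00011,-0.0156,-0.0988,0,1,0.0012,-0.0002,0.0002,-0.0086,-0.0543,0,1,0,0,0,0,0,0,1])

```text
time_s: 21.18
position: [0.6039, 0.1232, 0.0617]
eef_rot: [0.994, -0.078, 0.079, 0.011]
contact_force: [-1.5, -1.1, 8.6]
width: 0.497
```

>>> carry_out(series=[0,0,0,0,0,0,1,0,0,0,0,0,0,1])

```text
time_s: 21.35
position: [0.6038, 0.1232, 0.0617]
eef_rot: [0.994, -0.079, 0.076, 0.011]
contact_force: [-6.3, 0.6, 14.2]
width: 0.495
```

```bash
python3 -c "
from goal import *
s,z=tilt()"
```

```text
t 21.35 pos [0.6038 0.1232 0.0617] loc [0.0026 0.083  0.0617] jaw ang -9.03 zax [ 0.15  -0.033 -0.988] F [-6.3  0.6 14.2] w 0.495 q [-0.37  0.67  0.04  2.09  0.21  0.26 -0.69]
tool z in unit [ 0.1536 -0.0096 -0.9881] phi -0.1542
```

>>> carry_out(series=[0,0,0,0,0,0,0,0,0,0,0,0,0,0,0,0,0,0,0,0,0,0,0,0,0,0,0,0,-0.0038,0.0008,0.0247,0,0,0,0,-0.0038,0.0008,0.0247,0,0,0,0,-0.0037,0.0008,0.0247,0,0,0,0,-0.0037,0.0008,0.0247,0,0,0,0])

```text
time_s: 22.02
position: [0.589, 0.1261, 0.16]
eef_rot: [0.994, -0.079, 0.076, 0.011]
contact_force: [0.5, 0.4, 0.5]
width: 0.998
```

>>> carry_out(series=[0.0002,-0.0089,0.0012,0.003,0.019,0,0,0.0002,-0.0089,0.0012,0.003,0.019,0,0,0.0002,-0.0089,0.0012,0.003,0.019,0,0,0.0002,-0.0089,0.0012,0.003,0.019,0,0,0.0002,-0.0089,0.0012,0.003,0.019,0,0,0.0002,-0.0089,0.0012,0.003,0.019,0,0,0.0002,-0.0089,0.0012,0.003,0.019,0,0,0.0003,-0.0088,0.0012,0.0125,0.0175,0,0])

```text
time_s: 22.68
position: [0.591, 0.055, 0.1688]
eef_rot: [0.997, -0.078, -0.0, -0.0]
contact_force: [-0.3, 0.3, -0.3]
width: 0.999
```

>>> carry_out(series=[0,0,0,0,0,0,0,0,0,0,0,0,0,0,0,0,0,0,0,0,0])

```text
time_s: 22.93
position: [0.5908, 0.0556, 0.1687]
eef_rot: [0.997, -0.078, 0.0, -0.0]
contact_force: [-0.5, -0.2, -0.2]
width: 1.002
```

```bash
python3 -c "
from goal import *
s,z=tilt(); print((w(0,.014,.058)-s['position']).round(4))
i=cap('scene')['image'];j=cap('top')['image']; cv2.imwrite('pics/c1.png',np.hstack([cv2.resize(i[190:290,285:385],(400,400),interpolation=2),cv2.resize(j[140:240,240:340],(400,400),interpolation=2)]))"
```

```text
t 22.93 pos [0.5908 0.0556 0.1687] loc [0.0003 0.0143 0.1687] jaw ang -8.98 zax [ 0.  0. -1.] F [-0.5 -0.2 -0.2] w 1.002 q [-0.12  0.52 -0.11  1.96  0.09  0.66 -0.43]
tool z in unit [ 4.e-04  4.e-04 -1.e+00] phi -0.0004
[-0.0004 -0.0002 -0.1107]
```

View pics/c1.png

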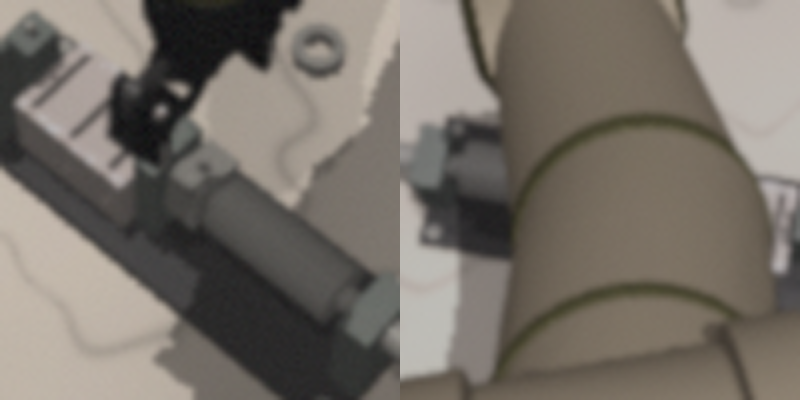

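The hole is now on the top face of the collar, at (207,165) in the left crop. I'll square the collar by closing the jaws on its flats with the tool vertical.

>>> carry_out(series=[-0.0004,0,-0.03,0,0,0,0,0,0,-0.03,0,0,0,0,0,0,-0.03,0,0,0,0,0,0,-0.0207,0,0,0,0,0,0,0,0,0,0,0,0,0,0,0,0,0,0,0,0,0,0,0,0,0.5,0,0,0,0,0,0,1])

```text
time_s: 23.7
position: [0.5916, 0.0556, 0.0598]
eef_rot: [0.997, -0.078, 0.001, -0.0]
contact_force: [0.7, 0.6, 0.1]
width: 0.748
```

>>> carry_out(series=[0,0,0,0,0,0,1,0,0,0,0,0,0,1,0,0,0,0,0,0,1,0,0,0,0,0,0,1,0,0,0,0,0,0,1,0,0,0,0,0,0,1])

```text
time_s: 24.2
position: [0.5899, 0.0554, 0.0595]
eef_rot: [0.997, -0.078, 0.0, -0.0]
contact_force: [-5.1, 1.1, 6.6]
width: 0.483
```

```bash
python3 -c "
from goal import *
s,z=tilt(); print(s['ft_torque'])"
```

```text
t 24.20 pos [0.5899 0.0554 0.0595] loc [-0.0005  0.0139  0.0595] jaw ang -8.98 zax [ 0.  0. -1.] F [-5.1  1.1  6.6] w 0.483 q [-0.13  0.68 -0.08  2.03  0.12  0.44 -0.46]
tool z in unit [-0.e+00  5.e-04 -1.e+00] phi 0.0000
[0.17762095 0.82811136 0.05389458]
```

>>> carry_out(series=[0,0,0,0,0,0,1,0,0,0,0,0,0,1,0,0,0,0,0,0,1,0,0,0,0,0,0,1])

```text
time_s: 24.53
position: [0.5899, 0.0554, 0.0595]
eef_rot: [0.997, -0.078, 0.0, -0.0]
contact_force: [-5.5, 1.6, 6.7]
width: 0.485
```

```bash
python3 -c "
from goal import *
s,z=tilt(); print(s['ft_torque'])
c=cap('scene');i=c['image']; cv2.imwrite('pics/c2.png',np.hstack([cv2.resize(i[205:255,310:360],(500,500),interpolation=2)]))"
```

```text
t 24.53 pos [0.5899 0.0554 0.0595] loc [-0.0005  0.0139  0.0595] jaw ang -8.98 zax [ 0.  0. -1.] F [-5.5  1.6  6.7] w 0.485 q [-0.13  0.68 -0.08  2.03  0.12  0.44 -0.46]
tool z in unit [ 0.e+00  5.e-04 -1.e+00] phi -0.0000
[0.18899559 0.80705219 0.00705893]
```

View pics/c2.png

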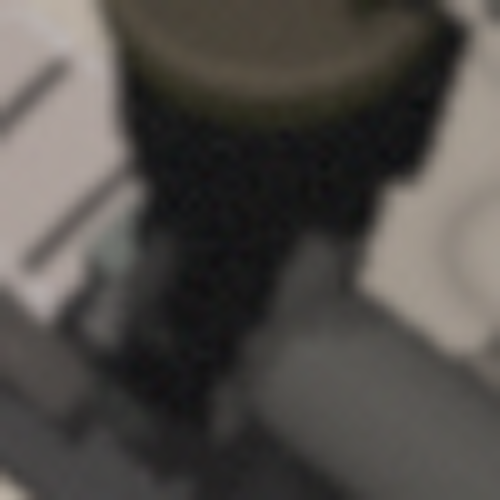

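>>> carry_out(series=[0,0,0,0,0,0,0,0,0,0,0,0,0,0,0,0,0,0,0,0,0,0,0,0,0,0,0,0,0,0,0.03,0,0,0,0,0,0,0.034,0,0,0,0,0,0,0.034,0,0,0,0,0,0,0.034,0,0,0,0])

```text
time_s: 25.25
position: [0.5903, 0.0551, 0.1915]
eef_rot: [0.997, -0.078, -0.0, -0.0]
contact_force: [0.9, -0.4, -0.4]
width: 0.997
```

>>> carry_out(series=[-0.0094,-0.0284,0,0,0,0,0,-0.0094,-0.0284,0,0,0,0,0,-0.0094,-0.0284,0,0,0,0,0,-0.0094,-0.0284,0,0,0,0,0,-0.0094,-0.0284,0,0,0,0,0,-0.0094,-0.0284,0,0,0,0,0,-0.0094,-0.0284,0,0,0,0,0])

```text
time_s: 25.83
position: [0.5242, -0.145, 0.1903]
eef_rot: [0.997, -0.078, 0.0, -0.0]
contact_force: [0.3, 0.4, 0.5]
width: 0.999
```

>>> carry_out(series=[-0.0094,-0.0284,0,0,0,0,0,-0.0094,-0.0284,0,0,0,0,0,-0.0094,-0.0284,0,0,0,0,0,-0.0094,-0.0284,0,0,0,0,0,-0.0094,-0.0284,0,0,0,0,0,-0.0094,-0.0284,0,0,0,0,0,-0.0094,-0.0284,0,0,0,0,0,0,0,0,0,0,0,0])

```text
time_s: 26.5
position: [0.456, -0.3489, 0.1901]
eef_rot: [0.997, -0.082, -0.0, 0.001]
contact_force: [-0.1, -0.1, 0.8]
width: 0.999
```

```bash
python3 -c "
from goal import *
s,z=tilt(); 
Q=collar(4); Q=Q[Q[:,2]<.12]
for a in np.arange(-.022,.026,.004):
    m=abs(Q[:,0]-a)<.002; print(a.round(3),m.sum(),np.median(Q[m,2]).round(4) if m.sum() else 0)
m=abs(Q[:,0]-.001)<.015; p=np.polyfit(Q[m,0],Q[m,2],1); print('slope',p)
c=cap('scene');i=c['image'];d=cap('top');j=d['image']; u=proj(c,w(0,.014,.1));v=proj(d,w(0,.014,.1)); print(u,v)
f=lambda k,p:cv2.resize(k[int(p[1])-20:int(p[1])+20,int(p[0])-20:int(p[0])+20],(400,400),interpolation=2)
cv2.imwrite('pics/c3.png',np.hstack([f(i,u),f(j,v)]))"
```

```text
t 26.50 pos [ 0.456  -0.3489  0.1901] loc [-0.0697 -0.4063  0.1901] jaw ang -9.43 zax [-0.001 -0.003 -1.   ] F [-0.1 -0.1  0.8] w 0.999 q [ 0.63  0.47 -0.11  1.99  0.09  0.69  0.3 ]
tool z in unit [-3.0e-04 -2.8e-03 -1.0e+00] phi 0.0003
-0.022 37 0.0985
-0.018 64 0.0991
-0.014 63 0.0987
-0.01 50 0.0997
-0.006 62 0.0986
-0.002 44 0.0981
0.002 53 0.1
0.006 60 0.1009
0.01 57 0.101
0.014 61 0.1012
0.018 72 0.0992
0.022 17 0.0899
slope [0.11684363 0.09947531]
[335.41523287 232.43120412] [292.72177378 186.86305445]
```

View pics/c3.png

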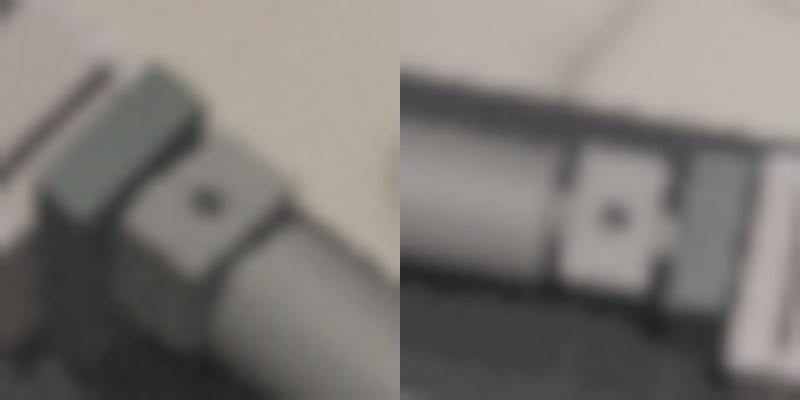

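```bash
cat >> goal.py <<'E'
def holefit(nf=4,p0=(0,.014,.1)):
    for v in('top','scene'):
        G=0;Q=[]
        for _ in range(nf):
            c=cap(v); G=G+cv2.cvtColor(c['image'],cv2.COLOR_BGR2GRAY).astype(float)/nf
            W=cloud(c).reshape(-1,3); W=W[~np.isnan(W).any(1)]; L=np.c_[(W[:,:2]-o)@R,W[:,2]]
            Q.append(L[(abs(L[:,0])<.017)&(L[:,1]>.004)&(L[:,1]<.024)&(L[:,2]>.09)&(L[:,2]<.112)])
        Q=np.vstack(Q); A=np.c_[Q,np.ones(len(Q))][:,[0,1,3]]; p=np.linalg.lstsq(A,Q[:,2],rcond=None)[0]
        u0,v0=np.round(proj(c,w(*p0))).astype(int); k=G[v0-4:v0+5,u0-4:u0+5]; yy,xx=np.mgrid[-4:5,-4:5]
        m=np.clip(np.median(k)-6-k,0,None)*((xx**2+yy**2)<=12); cu,cv=u0+(m*xx).sum()/m.sum(),v0+(m*yy).sum()/m.sum()
        print(v,'plane',p.round(4),len(Q),'hole px %.2f %.2f'%(cu,cv),'pred',proj(c,w(*p0)).round(2),'loc@.1',loc(ray(c,cu,cv,.1)).round(4))
E
python3 -c "
from goal import *
holefit(6)"
```

```text
top plane [ 0.0912 -0.0131  0.1011] 400 hole px 293.00 187.19 pred [292.72 186.86] loc@.1 [-0.0008  0.013   0.1   ]
scene plane [ 0.081  -0.0045  0.0992] 502 hole px 335.31 231.77 pred [335.42 232.43] loc@.1 [-0.0013  0.0125  0.1   ]
```

>>> carry_out(series=[0.0102,0.0333,0,0,0,0,0,0.0102,0.0333,0,0,0,0,0,0.0102,0.0333,0,0,0,0,0,0.0102,0.0333,0,0,0,0,0,0.0102,0.0333,0,0,0,0,0,0.0102,0.0333,0,0,0,0,0,0.0102,0.0333,0,0,0,0,0])

```text
time_s: 28.18
position: [0.5307, -0.1077, 0.1903]
eef_rot: [0.997, -0.078, 0.0, -0.0]
contact_force: [0.1, 0.1, -0.8]
width: 0.998
```

>>> carry_out(series=[0.0102,0.0333,0,0,0,0,0,0.0102,0.0333,0,0,0,0,0,0.0102,0.0333,0,0,0,0,0,0.0102,0.0333,0,0,0,0,0,0.0102,0.0333,0,0,0,0,0,0.0102,0.0333,0,0,0,0,0,0.0102,0.0333,0,0,0,0,0])

```text
time_s: 28.77
position: [0.6021, 0.1255, 0.1902]
eef_rot: [0.997, -0.078, 0.0, -0.0]
contact_force: [0.7, -0.9, 0.5]
width: 1.001
```

>>> carry_out(series=[0,0,0,0,0,0,0,0,0,0,0,0,0,0,0,0,0,0,0,0,0])

```text
time_s: 29.02
position: [0.6015, 0.1233, 0.1899]
eef_rot: [0.997, -0.078, -0.0, 0.0]
contact_force: [0.5, -1.0, -0.1]
width: 1.0
```

```bash
python3 -c "
from goal import *
s,z=tilt(); print((w(-.0005,.084,.058)-s['position']).round(4))"
```

```text
t 29.02 pos [0.6015 0.1233 0.1899] loc [0.0003 0.0828 0.1899] jaw ang -8.98 zax [-0. -0. -1.] F [ 0.5 -1.  -0.1] w 1.000 q [-0.22  0.52 -0.11  1.9   0.08  0.73 -0.53]
tool z in unit [-3.e-04 -5.e-04 -1.e+00] phi 0.0003
[-0.0006  0.0014 -0.1319]
```

>>> carry_out(series=[-0.0006,0.001,-0.03,0,0,0,0,0,0,-0.035,0,0,0,0,0,0,-0.035,0,0,0,0,0,0,-0.0319,0,0,0,0,0,0,0,0,0,0,0,0,0,0,0,0,0,0,0,0,0,0,0,0,1,0,0,0,0,0,0,1])

```text
time_s: 29.68
position: [0.6025, 0.1244, 0.0606]
eef_rot: [0.997, -0.079, 0.002, -0.001]
contact_force: [0.4, 0.7, 0.0]
width: 0.749
```

>>> carry_out(series=[0,0,0,0,0,0,1,0,0,0,0,0,0,1,0,0,0,0,0,0,1,0,0,0,0,0,0,1,-0.0008,0.0001,0,0.0059,0.037,0,1,-0.0008,0.0001,0,0.0059,0.037,0,1,0,0,0,0,0,0,1,0,0,0,0,0,0,1])

```text
time_s: 30.35
position: [0.5998, 0.1251, 0.0605]
eef_rot: [0.996, -0.079, -0.037, -0.003]
contact_force: [-4.0, -0.3, 11.6]
width: 0.498
```

```bash
python3 -c "
from goal import *
s,z=tilt()"
```

```text
t 30.35 pos [0.5998 0.1251 0.0605] loc [-0.0017  0.0843  0.0605] jaw ang -9.02 zax [-0.073  0.013 -0.997] F [-4.  -0.3 11.6] w 0.498 q [-0.2   0.71 -0.13  1.93  0.09  0.57 -0.53]
tool z in unit [-0.0741  0.0012 -0.9973] phi 0.0742
```

>>> carry_out(series=[0,0,0,0,0,0,0,0,0,0,0,0,0,0,0,0,0,0,0,0,0,0,0,0,0,0,0,0,0.0016,-0.0003,0.03,-0.0059,-0.037,0,0,0,0,0.034,-0.0059,-0.037,0,0,0,0,0.034,0,0,0,0,0,0,0.034,0,0,0,0])

```text
time_s: 31.02
position: [0.6004, 0.1248, 0.1916]
eef_rot: [0.997, -0.078, -0.0, 0.0]
contact_force: [0.6, 0.5, 0.4]
width: 0.999
```

>>> carry_out(series=[-0.0102,-0.0333,0,0,0,0,0,-0.0102,-0.0333,0,0,0,0,0,-0.0102,-0.0333,0,0,0,0,0,-0.0102,-0.0333,0,0,0,0,0,-0.0102,-0.0333,0,0,0,0,0,-0.0102,-0.0333,0,0,0,0,0,-0.0102,-0.0333,0,0,0,0,0])

```text
time_s: 31.6
position: [0.5292, -0.1099, 0.1904]
eef_rot: [0.997, -0.078, 0.0, -0.0]
contact_force: [-0.9, -0.0, 0.4]
width: 0.999
```

>>> carry_out(series=[-0.0102,-0.0333,0,0,0,0,0,-0.0102,-0.0333,0,0,0,0,0,-0.0102,-0.0333,0,0,0,0,0,-0.0102,-0.0333,0,0,0,0,0,-0.0102,-0.0333,0,0,0,0,0,-0.0102,-0.0333,0,0,0,0,0,-0.0102,-0.0333,0,0,0,0,0,0,0,0,0,0,0,0])

```text
time_s: 32.27
position: [0.4551, -0.3491, 0.1903]
eef_rot: [0.997, -0.083, -0.0, 0.002]
contact_force: [-0.9, 0.0, 0.4]
width: 1.001
```

```bash
python3 -c "
from goal import *
s,z=tilt(); holefit(8)"
```

```text
t 32.27 pos [ 0.4551 -0.3491  0.1903] loc [-0.0706 -0.4067  0.1903] jaw ang -9.49 zax [-0.001 -0.003 -1.   ] F [-0.9  0.   0.4] w 1.001 q [ 0.64  0.47 -0.12  1.99  0.09  0.69  0.3 ]
tool z in unit [-1.0e-04 -3.4e-03 -1.0e+00] phi 0.0001
top plane [0.0467 0.0035 0.1009] 533 hole px 293.16 186.90 pred [292.72 186.86] loc@.1 [0.0001 0.0127 0.1   ]
scene plane [0.0328 0.0073 0.0991] 674 hole px 335.06 232.01 pred [335.42 232.43] loc@.1 [-0.0003  0.0125  0.1   ]
```

```bash
python3 -c "
from goal import *
for v in('top','scene'):
    Q=[]
    for _ in range(4):
        W=cloud(cap(v)).reshape(-1,3); W=W[~np.isnan(W).any(1)]; Q.append(np.c_[(W[:,:2]-o)@R,W[:,2]])
    Q=np.vstack(Q)
    for n,y0,y1,xr,z0 in [('collar',.005,.023,.015,.1),('tail',-.023,-.009,.02,.1),('head',.15,.169,.02,.1),('block',-.075,-.049,.03,.07),('block2',-.11,-.085,.03,.07),('rollerbalance',.05,.12,.018,.1)]:
        m=(Q[:,1]>y0)&(Q[:,1]<y1)&(abs(Q[:,0])<xr)&(abs(Q[:,2]-z0)<.012); q=Q[m]
        if n[0]=='r':
            A=np.c_[q[:,0]**2,q[:,0],np.ones(len(q))]; p=np.linalg.lstsq(A,q[:,2],rcond=None)[0]; print(v,'roller apex x',(-p[1]/2/p[0]).round(4))
        else:
            p=np.polyfit(q[:,0],q[:,2],1); print(v,n,len(q),p.round(4))
"
```

```text
top collar 216 [0.017  0.1006]
top tail 231 [0.0157 0.1011]
top head 305 [0.0072 0.1013]
top block 605 [0.0043 0.071 ]
top block2 582 [-0.0008  0.0708]
top roller apex x -0.0014
scene collar 267 [0.0607 0.0988]
scene tail 290 [-0.0161  0.0995]
scene head 456 [-0.0005  0.0996]
scene block 755 [0.008  0.0693]
scene block2 712 [-0.0023  0.0691]
scene roller apex x 0.0003
```

>>> carry_out(series=[0,0,-0.03,0,0,0,0,0,0,-0.03,0,0,0,0,0,0,0,0,0,0,0,0,0,0,0,0,0,0])

```text
time_s: 33.8
position: [0.4577, -0.341, 0.1295]
eef_rot: [0.997, -0.078, -0.001, -0.001]
contact_force: [0.3, -0.3, 0.5]
width: 1.0
```

```bash
python3 - <<'E'
from goal import *
o2=o+R@[-.0003,-.0013]; np.savez('unit.npz',o=o2,yaw=yaw)
s,z=tilt(); print((np.array([.4583,-.3419,.025])-s['position']).round(4))
D=[np.load(f'{n}0.npz')['W'].reshape(-1,3) for n in('top','scene')]
d=np.array([-np.sin(yaw),np.cos(yaw)])
for q in D:
    q=q[~np.isnan(q).any(1)]; S=q[(abs(q[:,0]-.464)<.06)&(abs(q[:,1]+.3166)<.1)&(q[:,2]>.043)]
    L=S[:,:2]@R; print('n',len(S),'x: ',np.median(L[:,0]).round(4),np.percentile(L[:,1],[1,99]).round(4),'grip pt loc->world', (R@[np.median(L[:,0]),0]).round(4))
L=np.array([.4583,-.3419])@R; print(L)
E
```

```text
t 33.80 pos [ 0.4577 -0.341   0.1295] loc [-0.0692 -0.3983  0.1295] jaw ang -8.98 zax [-0.002  0.002 -1.   ] F [ 0.3 -0.3  0.5] w 1.000 q [ 0.62  0.55 -0.11  2.04  0.11  0.56  0.27]
tool z in unit [-0.0027  0.0016 -1.    ] phi 0.0027
[ 0.0006 -0.0009 -0.1045]
n 209 x:  0.5036 [-0.3076 -0.1739] grip pt loc->world [ 0.4974 -0.0786]
n 184 x:  0.5088 [-0.3082 -0.1736] grip pt loc->world [ 0.5026 -0.0795]
[ 0.50606953 -0.26613556]
```

>>> carry_out(series=[0.0005,-0.0008,-0.03,0,0,0,0,0,0,-0.03,0,0,0,0,0,0,-0.025,0,0,0,0,0,0,-0.0195,0,0,0,0,0,0,0,0,0,0,0,0,0,0,0,0,0,0,0,0,0,0,0,0,0.6,0,0,0,0,0,0,0.8])

```text
time_s: 34.47
position: [0.4599, -0.3431, 0.0278]
eef_rot: [0.997, -0.078, 0.001, 0.001]
contact_force: [1.0, 0.5, 0.1]
width: 0.748
```

>>> carry_out(series=[0,0,0,0,0,0,1,0,0,0,0,0,0,1,0,0,0,0,0,0,1,0,0,0,0,0,0,1,0,0,0,0,0,0,1,0,0,0,0,0,0,1])

```text
time_s: 34.97
position: [0.4591, -0.3425, 0.0264]
eef_rot: [0.997, -0.079, 0.0, 0.0]
contact_force: [-0.7, 0.4, 7.2]
width: 0.165
```

```bash
python3 -c "
from goal import *
s,z=tilt()"
```

```text
t 34.97 pos [ 0.4591 -0.3425  0.0264] loc [-0.0673 -0.3983  0.0264] jaw ang -9.01 zax [ 0.001 -0.    -1.   ] F [-0.7  0.4  7.2] w 0.165 q [ 0.59  0.72 -0.07  2.09  0.14  0.34  0.24]
tool z in unit [ 9.e-04 -0.e+00 -1.e+00] phi -0.0009
```

>>> carry_out(series=[0,0,0.015,0,0,0,1,0,0,0.03,0,0,0,1,0,0,0.035,0,0,0,1,0,0,0.035,0,0,0,1,0,0,0.04,0,0,0,1,0,0,0,0,0,0,1])

```text
time_s: 35.47
position: [0.4615, -0.3441, 0.1876]
eef_rot: [0.997, -0.079, 0.004, 0.002]
contact_force: [1.2, -0.1, -0.0]
width: 0.163
```

>>> carry_out(series=[0.0097,0.0252,0,0,0,0,1,0.0097,0.0252,0,0,0,0,1,0.0097,0.0252,0,0,0,0,1,0.0097,0.0252,0,0,0,0,1,0.0097,0.0252,0,0,0,0,1,0.0097,0.0252,0,0,0,0,1])

```text
time_s: 35.97
position: [0.5173, -0.1899, 0.1807]
eef_rot: [0.997, -0.078, 0.0, -0.0]
contact_force: [0.8, 0.5, -0.6]
width: 0.166
```

>>> carry_out(series=[0.0097,0.0252,0,0,0,0,1,0.0097,0.0252,0,0,0,0,1,0.0097,0.0252,0,0,0,0,1,0.0097,0.0252,0,0,0,0,1,0.0097,0.0252,0,0,0,0,1,0.0097,0.0252,0,0,0,0,1,0,0,0,0,0,0,1,0,0,0,0,0,0,1])

```text
time_s: 36.63
position: [0.5756, -0.038, 0.1805]
eef_rot: [0.997, -0.077, 0.0, -0.0]
contact_force: [-0.1, -0.8, -0.2]
width: 0.162
```

>>> carry_out(series=[0,0,-0.02,0,0,0,1,0,0,-0.015,0,0,0,1,0,0,0,0,0,0,1,0,0,0,0,0,0,1])

```text
time_s: 36.97
position: [0.5745, -0.0411, 0.1453]
eef_rot: [0.997, -0.079, -0.001, 0.0]
contact_force: [0.1, 0.3, -0.3]
width: 0.164
```

```bash
python3 -c "
from goal import *
s,z=tilt()
c=cap('scene');d=cap('top')
for q in (c,d): print(proj(q,w(0,.014,.1)).round(1),proj(q,w(0,.014,.135)).round(1))
f=lambda k,p:cv2.resize(k[int(p[1])-30:int(p[1])+30,int(p[0])-30:int(p[0])+30],(400,400),interpolation=2)
cv2.imwrite('pics/d1.png',np.hstack([f(c['image'],(325,220)),f(d['image'],proj(d,w(0,.0,.12)))]))"
```

```text
t 36.97 pos [ 0.5745 -0.0411  0.1453] loc [-0.0004 -0.0825  0.1453] jaw ang -9.06 zax [-0.002 -0.    -1.   ] F [ 0.1  0.3 -0.3] w 0.164 q [ 0.05  0.54 -0.11  2.02  0.1   0.6  -0.28]
tool z in unit [-1.7e-03 -5.0e-04 -1.0e+00] phi 0.0017
[335.1 232.1] [335.2 225.5]
[293.1 187. ] [292.6 184.4]
```

View pics/d1.png

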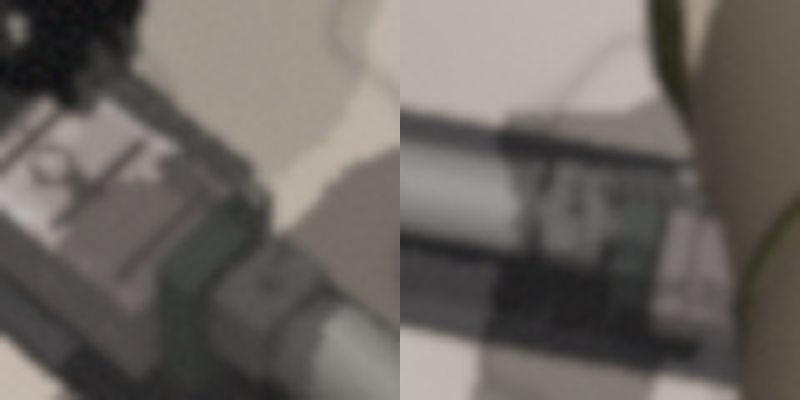

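The spring is held level, with the hook end at about (258,190) and its tip near (268,225) in the left crop, above the hole at (270,283). I'll measure this more precisely.

```bash
cat > hk.py <<'E'
from goal import *
def frames(v,n=6):
    I=0;Z=[]
    for _ in range(n):
        c=cap(v); I=I+c['image'].astype(float)/n; Z.append(cloud(c))
    c['avg']=I.astype(np.uint8); return c,np.nanmedian(np.stack(Z),0)
if __name__=='__main__':
    out=[]
    for v in('scene','top'):
        c,W=frames(v); L=np.dstack([(W[...,:2]-o)@R,W[...,2]])
        m=(abs(L[...,0])<.02)&(L[...,1]>-.06)&(L[...,1]<.04)&(L[...,2]>.112)&(L[...,2]<.19)
        q=L[m]; q=q[q[:,1].argsort()]; print(v,len(q)); print(q[::max(1,len(q)//25)].round(4).tolist())
        print('far end', q[-8:].round(4).tolist())
        p=np.round(proj(c,w(0,.005,.13))).astype(int); a=c['avg'][p[1]-18:p[1]+18,p[0]-18:p[0]+18]; print('crop origin',p-18)
        out.append(cv2.resize(cv2.normalize(a,None,0,255,cv2.NORM_MINMAX),(400,400),interpolation=2))
    cv2.imwrite('pics/d2.png',np.hstack(out))
E
python3 hk.py
```

```text
scene 150
[[0.0066, -0.0591, 0.168], [0.0056, -0.0565, 0.1696], [0.0011, -0.0536, 0.1722], [0.008, -0.051, 0.164], [0.0034, -0.0481, 0.1713], [0.0026, -0.0453, 0.1734], [0.0085, -0.0435, 0.168], [0.004, -0.0407, 0.1703], [0.0069, -0.0381, 0.1671], [0.0063, -0.0354, 0.1644], [0.0062, -0.0319, 0.1682], [0.0024, -0.0285, 0.172], [-0.0027, -0.0264, 0.168], [0.0039, -0.0238, 0.1694], [-0.003, -0.0199, 0.1701], [0.0067, -0.0179, 0.1647], [0.0073, -0.014, 0.1651], [0.0075, -0.0105, 0.1643], [-0.0013, -0.0083, 0.1704], [0.0064, -0.0047, 0.1645], [0.0071, -0.0007, 0.165], [-0.0032, 0.0001, 0.1628], [0.0026, 0.0053, 0.1662], [0.003, 0.0125, 0.1398], [0.001, 0.014, 0.144]]
far end [[-0.0001, 0.0128, 0.1664], [0.0036, 0.0129, 0.1562], [0.001, 0.014, 0.144], [0.0014, 0.0143, 0.1549], [0.0013, 0.0143, 0.1498], [0.0016, 0.0143, 0.1653], [0.0015, 0.0146, 0.1402], [0.0018, 0.0146, 0.1609]]
crop origin [315 206]
top 83
[[-0.0073, -0.0493, 0.1692], [-0.0028, -0.0455, 0.1728], [-0.0033, -0.0426, 0.1726], [-0.0034, -0.0397, 0.1707], [-0.0061, -0.0372, 0.1675], [0.0017, -0.0358, 0.1717], [-0.0018, -0.0335, 0.1717], [-0.0051, -0.0311, 0.1712], [0.0037, -0.0295, 0.1713], [0.0001, -0.0272, 0.1718], [-0.0061, -0.0254, 0.1707], [0.0036, -0.0235, 0.167], [-0.0007, -0.0214, 0.1706], [-0.004, -0.0191, 0.1696], [-0.0071, -0.0167, 0.1679], [0.0012, -0.0151, 0.1703], [-0.0026, -0.0129, 0.1718], [-0.005, -0.0103, 0.167], [0.003, -0.0089, 0.1708], [-0.0008, -0.0067, 0.1719], [-0.0044, -0.0044, 0.1726], [-0.0064, -0.0016, 0.1662], [0.0012, -0.0003, 0.1713], [-0.0052, 0.0014, 0.1712], [-0.0022, 0.005, 0.1686], [-0.0029, 0.0109, 0.1672], [-0.0033, 0.0138, 0.1663], [-0.0035, 0.0143, 0.1542]]
far end [[-0.0029, 0.0109, 0.1672], [0.0001, 0.0115, 0.1667], [-0.001, 0.0122, 0.1459], [-0.0033, 0.0138, 0.1663], [0.0021, 0.014, 0.1184], [-0.0008, 0.0142, 0.1686], [-0.0035, 0.0143, 0.1542], [-0.0039, 0.0148, 0.1427]]
crop origin [278 167]
```

View pics/d2.png

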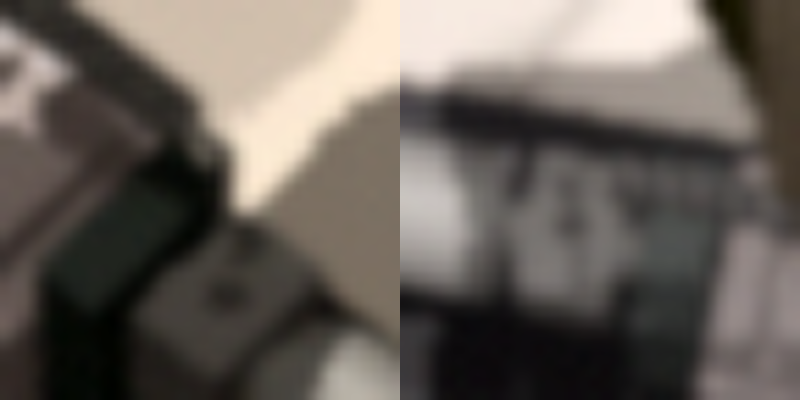

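```bash
cat > hk2.py <<'E'
from hk import *
def hook(zlo,zhi,y0=.004,y1=.024,n=10):
    E=[]
    for v in('scene','top'):
        P=[]
        for _ in range(n):
            c=cap(v); W=cloud(c).reshape(-1,3); W=W[~np.isnan(W).any(1)]; L=np.c_[(W[:,:2]-o)@R,W[:,2]]
            P.append(L[(abs(L[:,0])<.012)&(L[:,1]>y0)&(L[:,1]<y1)&(L[:,2]>zlo)&(L[:,2]<zhi)])
        P=np.vstack(P); C=loc(-c['R'].T@c['t']); m=np.median(P,0); d=(C-m)[:2]; d/=np.linalg.norm(d)
        e=m[:2]-.00196*d; print(v,len(P),'surf',m.round(4),'axis',e.round(4)); E.append(e)
        z=P[:,2]
    print('hook axis mean',np.mean(E,0).round(4)); return np.mean(E,0)
if __name__=='__main__':
    show(); hook(.138,.158)
E
python3 hk2.py
```

```text
t 37.67 pos [ 0.5754 -0.0399  0.1458] loc [ 0.0003 -0.0812  0.1458] jaw ang -8.99 zax [ 0.  0. -1.] F [-0.2 -0.5 -0.4] w 0.168 q [ 0.05  0.53 -0.11  2.02  0.1   0.59 -0.28]
scene 74 surf [0.0023 0.0134 0.148 ] axis [0.0008 0.0121]
top 37 surf [-0.0032  0.014   0.1459] axis [-0.0014  0.0147]
hook axis mean [-0.0003  0.0134]
```

>>> carry_out(series=[0.0006,0.0004,-0.012,0,0,0,1,0,0,-0.012,0,0,0,1,0,0,-0.008,0,0,0,1,0,0,0,0,0,0,1,0,0,-0.002,0,0,0,1,0,0,-0.002,0,0,0,1,0,0,0,0,0,0,1])

```text
time_s: 39.25
position: [0.5761, -0.0396, 0.1099]
eef_rot: [0.997, -0.078, 0.0, -0.0]
contact_force: [0.0, -0.3, 0.3]
width: 0.166
```

>>> carry_out(series=[0,0,-0.002,0,0,0,1,0,0,-0.002,0,0,0,1,0,0,0,0,0,0,1])

```text
time_s: 39.5
position: [0.5759, -0.0395, 0.1057]
eef_rot: [0.997, -0.078, 0.0, -0.0]
contact_force: [-0.6, -0.4, 0.3]
width: 0.161
```

```bash
python3 -c "
from hk2 import *
s=show(); print(s['ft_torque']); hook(.105,.13,n=6)"
```

```text
t 39.50 pos [ 0.5759 -0.0395  0.1057] loc [ 0.0007 -0.0808  0.1057] jaw ang -8.99 zax [ 0.  0. -1.] F [-0.6 -0.4  0.3] w 0.161 q [ 0.04  0.59 -0.1   2.04  0.11  0.51 -0.3 ]
[0.02242775 0.01409572 0.00132845]
scene 87 surf [0.0021 0.0124 0.123 ] axis [0.0006 0.0111]
top 58 surf [-0.0021  0.0129  0.1264] axis [-0.0003  0.0136]
hook axis mean [0.0002 0.0124]
```

>>> carry_out(series=[0,0,-0.004,0,0,0,1,0,0,-0.004,0,0,0,1,0,0,-0.004,0,0,0,1,0,0,0,0,0,0,1])

```text
time_s: 40.43
position: [0.5754, -0.0395, 0.0928]
eef_rot: [0.997, -0.078, -0.001, -0.0]
contact_force: [-0.1, 0.0, -0.9]
width: 0.169
```

```bash
python3 -c "
from goal import *
s=show()
Q=[]
for v in('top','scene'):
    for _ in range(3):
        W=cloud(cap(v)).reshape(-1,3); W=W[~np.isnan(W).any(1)]; L=np.c_[(W[:,:2]-o)@R,W[:,2]]; Q.append(L)
Q=np.vstack(Q)
for y in np.arange(-.05,.02,.01):
    m=(abs(Q[:,1]-y)<.005)&(abs(Q[:,0])<.003)&(Q[:,2]<.14); print(y.round(3),m.sum(),np.percentile(Q[m,2],[20,50,80]).round(4))
m=(abs(Q[:,0])<.007)&(abs(Q[:,1]+.142)<.006)&(Q[:,2]>.110)&(Q[:,2]<.125); print('post',m.sum(),np.median(Q[m],0).round(4))
"
```

```text
t 40.43 pos [ 0.5754 -0.0395  0.0928] loc [ 0.0003 -0.0808  0.0928] jaw ang -8.99 zax [-0.001  0.    -1.   ] F [-0.1  0.  -0.9] w 0.169 q [ 0.03  0.61 -0.09  2.05  0.11  0.48 -0.3 ]
-0.05 52 [0.0643 0.0708 0.1189]
-0.04 32 [0.0717 0.1177 0.1195]
-0.03 24 [0.1157 0.1176 0.1191]
-0.02 24 [0.115  0.1162 0.1183]
-0.01 40 [0.0922 0.1161 0.1184]
0.0 50 [0.1017 0.1153 0.118 ]
0.01 62 [0.0967 0.1091 0.1134]
0.02 62 [0.011  0.0991 0.1027]
post 26 [ 0.0015 -0.141   0.1145]
```

>>> carry_out(series=[0,0,0.005,0,0,0,1,0,0,0.0055,0,0,0,1,0,0,0,0,0,0,1,-0.0008,-0.0052,0,0,0,0,1,-0.0008,-0.0052,0,0,0,0,1,-0.0008,-0.0052,0,0,0,0,1,0,0,0,0,0,0,1])

```text
time_s: 41.32
position: [0.5733, -0.0564, 0.1042]
eef_rot: [0.997, -0.079, 0.0, -0.0]
contact_force: [-0.5, 3.2, 0.0]
width: 0.163
```

>>> carry_out(series=[-0.0008,-0.0052,0,0,0,0,1,-0.0009,-0.0053,0,0,0,0,1,0,0,0,0,0,0,1,0,0,0,0,0,0,1])

```text
time_s: 41.65
position: [0.5718, -0.0658, 0.1042]
eef_rot: [0.997, -0.079, 0.0, -0.0]
contact_force: [0.3, 4.2, -1.2]
width: 0.169
```

```bash
python3 - <<'E'
from hk import *
s=show(); out=[]
for v in('scene','top'):
    c,W=frames(v,8); L=np.dstack([(W[...,:2]-o)@R,W[...,2]])
    m=(abs(L[...,0])<.016)&(L[...,1]>-.165)&(L[...,1]<-.112)&(L[...,2]>.112)&(L[...,2]<.135); q=L[m]
    print(v,len(q),'eye region x',np.percentile(q[:,0],[2,50,98]).round(4),'y',np.percentile(q[:,1],[2,50,98]).round(4),'z',np.percentile(q[:,2],[10,50,90]).round(4))
    p=np.round(proj(c,w(0,-.142,.12))).astype(int); a=c['avg'][p[1]-16:p[1]+16,p[0]-16:p[0]+16]; print('post top px',proj(c,w(0,-.142,.116))-p+16)
    out.append(cv2.resize(cv2.normalize(a,None,0,255,cv2.NORM_MINMAX),(400,400),interpolation=2))
cv2.imwrite('pics/e1.png',np.hstack(out))
E
```

```text
t 41.65 pos [ 0.5718 -0.0658  0.1042] loc [ 0.0008 -0.1074  0.1042] jaw ang -9.03 zax [ 0.     0.001 -1.   ] F [ 0.3  4.2 -1.2] w 0.169 q [ 0.09  0.59 -0.1   2.05  0.12  0.51 -0.26]
scene 2 eye region x [0.0089 0.0095 0.01  ] y [-0.1391 -0.1378 -0.1365] z [0.1229 0.1235 0.1241]
post top px [16.06466756 16.44918601]Traceback (most recent call last):
  File "<stdin>", line 6, in <module>
    return _quantile_unchecked(
        a, q, axis, out, overwrite_input, method, keepdims, weights)
    return _ureduce(a,
                    func=_quantile_ureduce_func,
    ...<5 lines>...
                    overwrite_input=overwrite_input,
                    method=method)
    r = func(a, **kwargs)
    result = _quantile(arr,
                       quantiles=q,
    ...<2 lines>...
                       out=out,
                       weights=wgt)
    slices_having_nans = np.isnan(arr[-1, ...])
                                  ~~~^^^^^^^^^
IndexError: index -1 is out of bounds for axis 0 with size 0
```

The gripper hides the eye from both cameras. The 4.2 N pull matches a stretch of about 24 mm, so I'll lower by feel.

>>> carry_out(series=[0,0,-0.003,0,0,0,1,0,0,-0.003,0,0,0,1,0,0,-0.002,0,0,0,1,0,0,0,0,0,0,1])

```text
time_s: 42.78
position: [0.5717, -0.0654, 0.0958]
eef_rot: [0.997, -0.078, -0.0, -0.0]
contact_force: [0.5, 5.3, 1.7]
width: 0.168
```

```bash
python3 -c "
from goal import *
s=show()"
```

```text
t 42.78 pos [ 0.5717 -0.0654  0.0958] loc [ 0.0006 -0.107   0.0958] jaw ang -8.98 zax [-0.     0.001 -1.   ] F [0.5 5.3 1.7] w 0.168 q [ 0.08  0.61 -0.1   2.05  0.12  0.49 -0.26]
```

>>> carry_out(series=[0,0,-0.003,0,0,0,1,0,0,-0.0025,0,0,0,1,0,0,0,0,0,0,1])

```text
time_s: 43.03
position: [0.572, -0.0651, 0.0904]
eef_rot: [0.997, -0.078, 0.0, -0.0]
contact_force: [1.7, 6.2, -0.5]
width: 0.164
```

```bash
python3 -c "
from goal import *
s=show()"
```

```text
t 43.03 pos [ 0.572  -0.0651  0.0904] loc [ 0.0009 -0.1066  0.0904] jaw ang -8.95 zax [ 0.     0.001 -1.   ] F [ 1.7  6.2 -0.5] w 0.164 q [ 0.08  0.62 -0.1   2.05  0.12  0.48 -0.26]
```

>>> carry_out(series=[0,0,-0.001,0,0,0,1,0,0,0,0,0,0,1,0,0,0,0,0,0,0.7,0,0,0,0,0,0,0.5,0,0,0,0,0,0,0.3,0,0,0,0,0,0,0.3,0,0,0,0,0,0,0.3,0,0,0.01,0,0,0,0.3])

```text
time_s: 43.7
position: [0.5708, -0.0659, 0.0986]
eef_rot: [0.997, -0.079, -0.001, 0.0]
contact_force: [0.2, -0.8, 0.6]
width: 0.702
```

>>> carry_out(series=[0,0,0.03,0,0,0,0.3,0,0,0.04,0,0,0,0.3,0,0,0.04,0,0,0,0.3,-0.02,-0.03,0.02,0,0,0,0.3,-0.02,-0.03,0,0,0,0,0.3,-0.02,-0.03,0,0,0,0,0.3,-0.02,-0.03,0,0,0,0,0.3,-0.02,-0.03,0,0,0,0,0.3])

```text
time_s: 44.37
position: [0.4706, -0.2169, 0.2309]
eef_rot: [0.997, -0.078, 0.001, 0.0]
contact_force: [0.1, 0.1, -0.0]
width: 0.702
```

```bash
cat > eye.py <<'E'
from hk import *
s=show(); out=[]
for v in('scene','top'):
    c,W=frames(v,6); L=np.dstack([(W[...,:2]-o)@R,W[...,2]])
    for nm,y0,y1 in [('eye',-.156,-.128),('coil',-.12,-.03),('hookend',0,.02)]:
        m=(abs(L[...,0])<.006)&(L[...,1]>y0)&(L[...,1]<y1)&(L[...,2]>.1035)&(L[...,2]<.14); q=L[m]
        if len(q): print(v,nm,len(q),'med',np.median(q,0).round(4),'z',np.percentile(q[:,2],[10,90]).round(4))
    m=(L[...,1]<-.13)&(L[...,1]>-.24)&(abs(L[...,0])<.08)&(L[...,2]>.138)&(L[...,2]<.16); q=L[m]; print('knob',len(q),np.median(q,0).round(4) if len(q) else '')
    p=np.round(proj(c,w(0,-.142,.11))).astype(int); a=c['avg'][p[1]-24:p[1]+24,p[0]-24:p[0]+24]; print('post top px',(proj(c,w(0,-.142,.116))-p+24)*400/48)
    out.append(cv2.resize(cv2.normalize(a,None,0,255,cv2.NORM_MINMAX),(400,400),interpolation=2))
import sys; cv2.imwrite(sys.argv[1],np.hstack(out))
E
python3 eye.py pics/e2.png
```

```text
t 44.37 pos [ 0.4706 -0.2169  0.2309] loc [-0.0755 -0.2724  0.2309] jaw ang -8.98 zax [ 0.001 -0.    -1.   ] F [ 0.1  0.1 -0. ] w 0.702 q [ 0.41  0.36 -0.12  2.06  0.06  0.72  0.1 ]
scene eye 31 med [ 0.0008 -0.1403  0.1095] z [0.1051 0.1147]
scene coil 118 med [ 0.0015 -0.0748  0.1142] z [0.1121 0.116 ]
scene hookend 14 med [0.0013 0.0067 0.1107] z [0.1077 0.1117]
knob 24 [ 0.0235 -0.1945  0.1486]
post top px [200.53889633 187.07655007]
top eye 31 med [-0.0004 -0.14    0.1093] z [0.106  0.1151]
top coil 107 med [-0.001  -0.0763  0.1158] z [0.1137 0.1178]
top hookend 10 med [-0.002   0.0057  0.1127] z [0.11   0.1159]
knob 17 [ 0.0182 -0.1948  0.1507]
post top px [201.31757547 200.45548184]
```

View pics/e2.png

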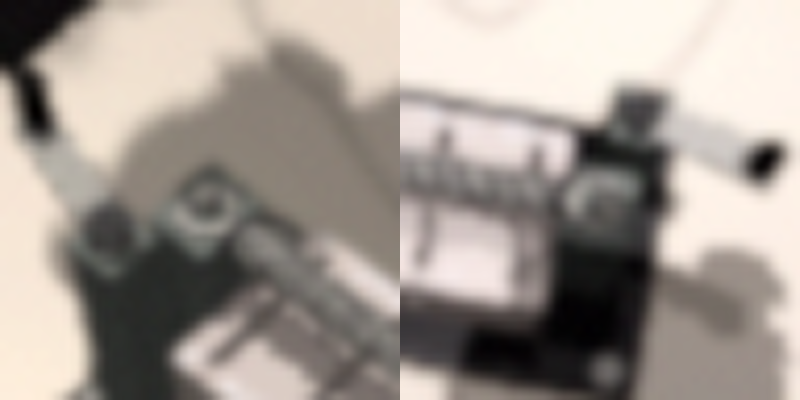

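The eye sits round the post on the pedestal, at (205,205) in the left crop, and the coil is low and level. Now the keeper, whose knob is at (38,115) in the left crop.

>>> carry_out(series=[0.0267,0.0152,-0.01,0,0,0,0.7,0.0267,0.0152,-0.01,0,0,0,0.7,0.0267,0.0152,-0.01,0,0,0,0.7,0.0267,0.0152,0,0,0,0,0.7,0,0,0,0,0,0,0.7,0,0,0,0,0,0,0.7,0,0,0,0,0,0,0.7])

```text
time_s: 45.55
position: [0.5781, -0.1548, 0.1995]
eef_rot: [0.997, -0.078, -0.0, -0.0]
contact_force: [-0.2, -1.1, -0.2]
width: 0.304
```

```bash
python3 -c "
from goal import *
s=show(); print((w(.0205,-.1955,.131)-s['position']).round(4))"
```

```text
t 45.55 pos [ 0.5781 -0.1548  0.1995] loc [ 0.0209 -0.1943  0.1995] jaw ang -8.96 zax [-0.001  0.    -1.   ] F [-0.2 -1.1 -0.2] w 0.304 q [ 0.25  0.49 -0.11  1.92  0.08  0.74 -0.07]
[-0.0006 -0.0012 -0.0685]
```

>>> carry_out(series=[-0.0006,-0.001,-0.03,0,0,0,0.7,0,0,-0.03,0,0,0,0.7,0,0,-0.0085,0,0,0,0.7,0,0,0,0,0,0,0.7,0,0,0,0,0,0,1,0,0,0,0,0,0,1,0,0,0,0,0,0,1,0,0,0,0,0,0,1])

```text
time_s: 46.22
position: [0.5782, -0.1564, 0.1324]
eef_rot: [0.997, -0.079, 0.001, 0.0]
contact_force: [-1.4, -0.7, -0.6]
width: 0.107
```

```bash
python3 -c "
from goal import *
s=show()"
```

```text
t 46.22 pos [ 0.5782 -0.1564  0.1324] loc [ 0.0212 -0.1959  0.1324] jaw ang -9.02 zax [ 0.001 -0.    -1.   ] F [-1.4 -0.7 -0.6] w 0.107 q [ 0.24  0.57 -0.1   1.98  0.1   0.59 -0.09]
```

>>> carry_out(series=[-0.0087,0.0053,0,0,0,0,1,-0.0076,0.0072,0,0,0,0,1,-0.0055,0.0084,0,0,0,0,1,-0.0036,0.0094,0,0,0,0,1,0,0,0,0,0,0,1])

```text
time_s: 46.63
position: [0.5534, -0.1243, 0.1323]
eef_rot: [0.997, -0.078, 0.002, -0.0]
contact_force: [3.7, -2.9, -0.9]
width: 0.114
```

>>> carry_out(series=[-0.0017,0.0104,0,0,0,0,1,0.0005,0.0101,0,0,0,0,1,0.0002,0.0015,0,0,0,0,1,0,0,0,0,0,0,1])

```text
time_s: 46.97
position: [0.5513, -0.1016, 0.132]
eef_rot: [0.997, -0.077, -0.0, -0.001]
contact_force: [-1.9, 3.3, 7.4]
width: 0.105
```

```bash
python3 -c "
from goal import *
s=show()"
```

```text
t 46.97 pos [ 0.5513 -0.1016  0.132 ] loc [-0.0139 -0.1459  0.132 ] jaw ang -8.87 zax [-0.     0.001 -1.   ] F [-1.9  3.3  7.4] w 0.105 q [ 0.15  0.54 -0.1   2.06  0.09  0.54 -0.17]
```

>>> carry_out(series=[0,0,0,0,0,0,1,0,0,0,0,0,0,1,0,0,0,0,0,0,1,0,0,0,0,0,0,1])

```text
time_s: 47.3
position: [0.5513, -0.1016, 0.132]
eef_rot: [0.997, -0.077, -0.0, -0.001]
contact_force: [-1.3, 3.8, 7.6]
width: 0.107
```

```bash
python3 -c "
from goal import *
s=show()"
```

```text
t 47.30 pos [ 0.5513 -0.1016  0.132 ] loc [-0.0138 -0.1459  0.132 ] jaw ang -8.87 zax [-0.     0.002 -1.   ] F [-1.3  3.8  7.6] w 0.107 q [ 0.15  0.54 -0.1   2.06  0.09  0.54 -0.17]
```

>>> carry_out(series=[0.0003,0.002,0,0,0,0,1,0.0003,0.002,0,0,0,0,1,0,0,0,0,0,0,1])

```text
time_s: 47.55
position: [0.5516, -0.0992, 0.1319]
eef_rot: [0.997, -0.078, -0.0, 0.0]
contact_force: [-1.8, -2.3, 8.1]
width: 0.106
```

>>> carry_out(series=[-0.0005,-0.003,0,0,0,0,1,0,0,0,0,0,0,0.7,0,0,0,0,0,0,0.7,0,0,0,0,0,0,0.7,0,0,0.01,0,0,0,0.7,0,0,0.03,0,0,0,0.7,0,0,0.04,0,0,0,0.7,0,0,0.03,0,0,0,0.7])

```text
time_s: 48.22
position: [0.5517, -0.1024, 0.244]
eef_rot: [0.997, -0.078, 0.0, -0.0]
contact_force: [0.5, -0.7, -0.6]
width: 0.302
```

>>> carry_out(series=[-0.025,-0.03,0,0,0,0,0.7,-0.025,-0.03,0,0,0,0,0.7,-0.025,-0.03,0,0,0,0,0.7,-0.025,-0.03,0,0,0,0,0.7,-0.02,-0.03,0,0,0,0,0.7])

```text
time_s: 48.63
position: [0.4295, -0.2534, 0.2421]
eef_rot: [0.997, -0.078, -0.0, -0.0]
contact_force: [0.3, -0.0, -0.4]
width: 0.301
```

```bash
python3 eye.py pics/e3.png
```

```text
t 48.63 pos [ 0.4295 -0.2534  0.2421] loc [-0.1105 -0.3149  0.2421] jaw ang -8.99 zax [-0.  0. -1.] F [ 0.3 -0.  -0.4] w 0.301 q [ 0.49  0.32 -0.09  2.09  0.04  0.73  0.22]
scene eye 49 med [ 0.0007 -0.1449  0.1135] z [0.1058 0.1248]
scene coil 116 med [ 0.0017 -0.0723  0.1144] z [0.1117 0.1159]
scene hookend 13 med [0.0009 0.0077 0.1097] z [0.108  0.1114]
knob 22 [-0.0114 -0.1519  0.1485]
post top px [200.53889633 187.07655007]
top eye 36 med [-0.0003 -0.1418  0.1161] z [0.1056 0.1272]
top coil 108 med [-0.0008 -0.0771  0.1159] z [0.1138 0.1173]
top hookend 11 med [-0.0017  0.0072  0.1127] z [0.1037 0.116 ]
knob 15 [-0.0153 -0.1509  0.1505]
post top px [201.31757547 200.45548184]
```

View pics/e3.png

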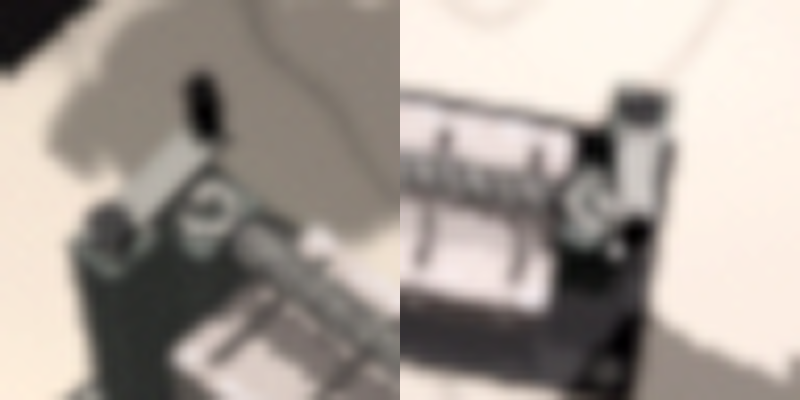

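The keeper now lies across the post, with its knob at (203,105) in the left crop. It measures within about 0.03 rad of shut, so I'll add a light nudge with closed fingers to seat it on the stop.

>>> carry_out(series=[0.0231,0.0225,0,0,0,0,1,0.0231,0.0225,0,0,0,0,1,0.0231,0.0225,0,0,0,0,1,0.0231,0.0225,0,0,0,0,1,0.023,0.0223,0,0,0,0,1,0,0,0,0,0,0,1,0,0,0,0,0,0,1,0,0,0,0,0,0,1])

```text
time_s: 49.9
position: [0.5466, -0.1403, 0.2409]
eef_rot: [0.997, -0.078, -0.0, 0.0]
contact_force: [-0.1, -0.2, 0.2]
width: -0.001
```

```bash
python3 -c "
from goal import *
s=show(); print((w(-.014,-.186,.133)-s['position']).round(4))"
```

```text
t 49.90 pos [ 0.5466 -0.1403  0.2409] loc [-0.0124 -0.1849  0.2409] jaw ang -8.96 zax [-0.001  0.    -1.   ] F [-0.1 -0.2  0.2] w -0.001 q [ 0.23  0.4  -0.11  1.96  0.06  0.79 -0.07]
[-0.0017 -0.0009 -0.1079]
```

>>> carry_out(series=[-0.0017,-0.0009,-0.03,0,0,0,1,0,0,-0.04,0,0,0,1,0,0,-0.0379,0,0,0,1,0,0,0,0,0,0,1,0.0009,0.006,0,0,0,0,1,0.0009,0.006,0,0,0,0,1,0.0006,0.004,0,0,0,0,1,0,0,0,0,0,0,1])

```text
time_s: 50.57
position: [0.5488, -0.1248, 0.1355]
eef_rot: [0.997, -0.078, 0.002, 0.0]
contact_force: [0.1, -0.5, -0.3]
width: 0.001
```

>>> carry_out(series=[0.0002,0.0015,0,0,0,0,1,0.0002,0.0015,0,0,0,0,1,0,0,0,0,0,0,1])

```text
time_s: 50.82
position: [0.5488, -0.1243, 0.1351]
eef_rot: [0.997, -0.079, 0.001, 0.001]
contact_force: [-2.0, -7.9, 4.9]
width: -0.002
```

>>> carry_out(series=[0.0002,0.0015,0,0,0,0,1,0.0002,0.0015,0,0,0,0,1,0,0,0,0,0,0,1])

```text
time_s: 51.07
position: [0.5488, -0.124, 0.1352]
eef_rot: [0.997, -0.08, 0.001, 0.002]
contact_force: [-2.6, -14.9, 6.4]
width: 0.0
```

```bash
python3 -c "
from goal import *
s=show()"
```

```text
t 51.07 pos [ 0.5488 -0.124   0.1352] loc [-0.0129 -0.1684  0.1352] jaw ang -9.22 zax [ 0.002 -0.005 -1.   ] F [ -2.6 -14.9   6.4] w 0.000 q [ 0.18  0.54 -0.09  2.06  0.09  0.55 -0.13]
```

The push met a hard stop at 15 N, so the keeper is fully shut. I'll back off and do the final check.

>>> carry_out(series=[-0.002,-0.012,0,0,0,0,1,-0.002,-0.012,0,0,0,0,1,0,0,0.04,0,0,0,1,0,0,0.04,0,0,0,1,0,0,0.03,0,0,0,1,-0.025,-0.03,0,0,0,0,0.5,-0.025,-0.03,0,0,0,0,0.5,-0.025,-0.03,0,0,0,0,0.5])

```text
time_s: 51.73
position: [0.4691, -0.2339, 0.2446]
eef_rot: [0.997, -0.077, 0.001, 0.0]
contact_force: [0.7, -0.5, 1.1]
width: 0.417
```

>>> carry_out(series=[-0.02,-0.035,0,0,0,0,0.5,-0.02,-0.035,0,0,0,0,0.5,-0.02,-0.035,0,0,0,0,0.5,-0.01,-0.035,0,0,0,0,0.5,0,0,0,0,0,0,0.5,0,0,0,0,0,0,0.5])

```text
time_s: 52.23
position: [0.3983, -0.3754, 0.2437]
eef_rot: [0.997, -0.081, 0.0, 0.0]
contact_force: [-0.2, 0.1, 0.0]
width: 0.502
```

```bash
python3 eye.py pics/f0.png; python3 -c "
from goal import *
c=cap('scene'); print(binpose(c)); i=c['image']; cv2.imwrite('pics/f1.png',cv2.resize(i[120:330,220:540],(800,525),interpolation=2))
Q=collar(3); m=(Q[:,2]<.112)&(Q[:,2]>.088)&(abs(Q[:,0])<.016)&(abs(Q[:,0])>.006); print('collar slope',np.polyfit(Q[m,0],Q[m,2],1))"
```

```text
t 52.23 pos [ 0.3983 -0.3754  0.2437] loc [-0.1222 -0.4402  0.2437] jaw ang -9.25 zax [ 0.001 -0.    -1.   ] F [-0.2  0.1  0. ] w 0.502 q [ 0.7   0.37 -0.07  1.99  0.03  0.78  0.45]
scene eye 46 med [ 0.0006 -0.1435  0.115 ] z [0.1061 0.1258]
scene coil 118 med [ 0.0016 -0.0733  0.1141] z [0.1119 0.116 ]
scene hookend 12 med [0.0012 0.0084 0.1109] z [0.1089 0.112 ]
knob 21 [-0.0124 -0.1486  0.1485]
post top px [200.53889633 187.07655007]
top eye 36 med [ 0.0005 -0.1415  0.1212] z [0.1068 0.1276]
top coil 107 med [-0.0009 -0.0774  0.1158] z [0.1135 0.1178]
top hookend 10 med [-0.0019  0.0058  0.1125] z [0.1105 0.116 ]
knob 15 [-0.016  -0.148   0.1504]
post top px [201.31757547 200.45548184]
(array([0.4768, 0.3524]), array([0.1401, 0.194 ]), 80.88843536376953)
collar slope [0.05813636 0.10053161]
```

View pics/f1.png

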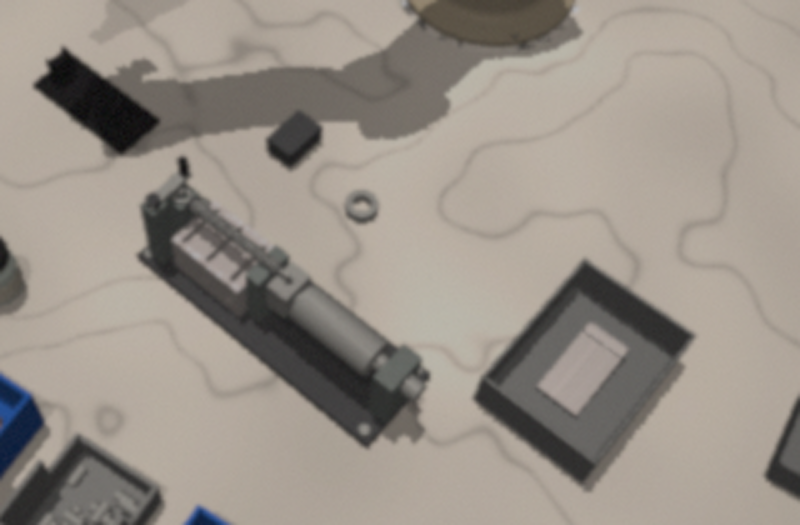

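```bash
python3 -c "
from rig import *
print(job_done())"
```

```text
the job is handed in; nothing more can be done
None
```

The unit is ready and I've handed the job in after about 52 s of robot time; no verdict was reported. I did it in the order you asked:

1. **Plates:** There were only two, in the -44 and -80 mm slots. Both lie flat in the bin and all three slots are empty.
2. **Shaft:** I turned it by the roller in two strokes. The hole then measured about 0.08 rad off, so I made a third small correction of +0.075 rad.
3. **Spring:** The hook is in the hole. The eye sits around the post with the coil axis about 108 mm up, lying low on the pedestal, and it stays there with the gripper clear.
4. **Keeper:** After the first swing, the cameras showed it about 0.03 rad short of shut. I nudged it against its stop with 15 N, and the knob now sits at the shut position.

- **Not fully settled:** The two checks on the hole's angle disagree slightly. Its position in both cameras says within about 0.02 rad of straight up, while the slope of the collar's top face suggests it tips about 0.04 rad towards the robot. With the hook in the hole I left it as it was.
- **Didn't work:** Squeezing the collar's flats with the jaws did not square it, which is why the third turn was needed.
- **Other things:** The bin had not moved, and I touched none of the bystanders. The ring and block look undisturbed in the last picture; I did not re-measure the jar, can or screwdriver.

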